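# Set the bobbin winder's slotted fill adjuster

## Task

Set how full the bobbin winder winds: take the wooden-handled flat screwdriver from its holder, rest it lightly on the brass adjuster and turn it until the blade drops into the slot, then turn the adjuster with it until the red pointer lines up with the long green mark. Put the screwdriver back upright in its holder, fully down, and let go. Press on the winder only lightly, work the adjuster with the screwdriver only, and leave the spool, the jar and the sample box where they are.

Things in the scene. Friction and masses are not known exactly. Their poses are not given: they have to be found in the camera images.
- winder: Bench bobbin winder fixed to the table: white housing 130 (x) x 190 (y) x 50 mm high, origin under its centre. The brass adjuster stands on top in the middle of a black dial, 84 mm across, its axis at x = -18, y = -40 mm in this frame. A bobbin on a spindle rises to 78 mm above the table at x = 0, y = +55 mm; nothing else here is over 62 mm high.
- green_mark (a point): Middle of the long green mark on the dial (4.5 x 13 mm), the setting wanted. It lies 34.5 mm from the adjuster's axis, on the winder's top (50 mm above the table). Seen from above it is 1.9 rad clockwise from the winder's +y. The other, short marks are grey.
- adjuster (a joint): Turn of the slotted adjuster in rad: 0 when its red pointer points along the winder's +y, growing clockwise seen from above; stops at 0 and 2.6. The pointer is on the green mark at 1.9. It starts between 0.2 and 0.9. It stays where left (friction about 0.06 N m); light rubbing of the blade on its face hardly turns it.
- adjuster_slot (a point): Centre of the slot's floor, on the adjuster's axis, 53 mm above the table, turning with the adjuster: y runs along the slot towards the red pointer, z up. The head is 32 mm across, its top 60 mm above the table. The slot is 7 mm deep, open at both ends, 5.4 mm wide, its mouth bevelled out to 9.2 mm over the top 1.8 mm.
- driver: Flat screwdriver, 126 mm long, about 140 g, upright in the holder. Origin at the blade's end, z up the shaft. Blade 18 mm wide (x), 2.6 thick (y), 16 long; shaft 8 mm; round collar 38 mm across at z = 58 to 62; square wooden handle 28 x 28 mm, flats facing x and y, z = 62 to 126. A white stripe on the handle's end runs along the blade's width. About 0.15 rad of play in the slot.
- driver_tip (a point): Middle of the blade's end (the screwdriver's origin; same axes).
- holder: Grey holder block fixed to the table: 90 (x) x 80 (y) x 64 mm high, origin under its centre. A square hole, 24 x 24 mm, goes straight down through its middle. The screwdriver stands in it, collar flat on the block's top, blade end 6 mm and handle end 132 mm above the table; at the start the blade's width is within 0.15 rad of the block's x.
- spool: Empty wooden spool, 48 mm across, 55 mm high, a bystander; origin under its centre.
- jar: Glass jar with orange cap, 64 mm across, 75 mm high, a bystander; origin under its centre.
- swatchbox: Open yellow sample box, 80 x 100 x 45 mm high, a bystander; origin under its centre.
There are look-alikes about, which are no part of the job. What is shaped like the driver but purple is not meant.

How it is judged:
By the outcome, as a careful person would: the job done as asked, in the order asked, and still so for the second after the job is handed in, with the robot touching nothing.
It also fails if it takes over 61 s, if anything falls off the work surface, if the arm or the gripper's body presses on something with over 40 N, if the wrist force passes 120 N, or if a joint passes its speed limit or range.

## Robot

A 6-joint arm with a two-finger parallel gripper is mounted at the origin on the work surface. World frame = base frame: x ahead of the robot, y to its left, z up, the work surface at z = 0. Lengths are in m, angles in rad, forces in N, time in s.
With the tool pointing down it reaches from about 0.4 to 0.925 m from the base axis. Payload 3.4 kg.
Tool frame: the origin (TCP) lies on the mounting face of the last link; the fingertips stand 173 mm ahead of it and the grasp point (between the pads) lies 155 mm ahead of it; z points along the fingers, y is the direction in which the jaws open and shut (so a half turn about z gives the same grasp; the last joint's range is limited). The gripper opens to 85 mm and grips with 20 to 120 N. Pads are 22 mm wide; open, the fingers measure 114 mm over their backs; the gripper's body (76 mm by 85 mm) begins 54 mm behind the grasp point. The pads swing forward as they close: fully open they stand 13 mm farther back than shut.
Start: joints at [-1.292, 0.307, 1.506, -0, 1.328, -0.073], TCP at [0.199, -0.54, 0.405] pointing down, gripper open.
Joint ranges: [-3.12, 3.12], [-1.05, 2.28], [0.14, 2.33], [-1.42, 4.57], [0.1, 2.73], [-2.68, 2.68]. Speed limits (rad/s): [2.57, 2.57, 3.14, 3.14, 3.14, 3.14].

## Interface

Orientations are given as [roll, pitch, yaw] about the fixed x, y, z axes, in that order (R = Rz(yaw) Ry(pitch) Rx(roll)).
In Python, from rig import r, read_camera, get_calibration, ticket gives the robot as it stands. The module is installed in compiled form; this text tells all that it offers.
- The arm moves only by the tool send_rows, never from a script. Its argument "commands" is a list of rows, each an object of numbers: "grip": the gripper command: -1 is fully open, 1 is shut, values between are in proportion; "dx", "dy", "dz": the shift along the tool's x, y, z in m; "rx", "ry", "rz": the turn, a rotation vector about the tool's x, y, z in rad. In form: [{"grip": .., "dx": .., "dy": .., "dz": .., "rx": .., "ry": .., "rz": ..}, ...]. A call has 1 to 8 rows; each row shifts and turns the commanded pose from where the row before left it, along the tool's axes as they then stand; what a row does not reach is not made up. A row lasts 1/12 s, in which the tool goes at most 41.7 mm and 7.16 degrees, less where a joint would pass 70% of its speed; a pose out of reach is approached as far as the arm can. A call with a gripper value outside its range is refused whole. The fingers move at their own pace and stop on an object; "newtons" is the grip in N (left out, the last holds). Time passes only in rows, so rows that do not move let the fingers close. It gives the time, the measured TCP pose, the force and the opening at its end, in the units of the state.
- r.sense(): the state, without advancing time (a new reading comes with each control period).
- read_camera(name): name is "side" or "top" or "wrist"; returns the picture (400x640x3 uint8, blue, green, red); there is no depth.
- get_calibration(name): a dict with "fx", "fy", "cx", "cy" (pixels), "k1" (the pictures are not rectified: a ray, as slopes to the right and down, at radius r is drawn at 1 + k1 r^2 times it, then the intrinsics apply), "extrinsics" (4x4, takes a point from camera to world coordinates). Camera axes: x right, y down, z forward; pixel columns grow to the right and rows downward; lengths in m; the calibration is good to about 2 mm. A picture is of the moment at which its call begins: read the wrist's pose just before it. get_calibration takes no time and is no camera call; for the wrist camera it gives the pose at the moment of the call.
- ticket.sign_off(): hands the job in, once; it reports no verdict.
The state is a dict: "t": time; "joint_pos": joint angles; "qd": joint speeds; "joint_torque": joint torques, N m; "ee_pos": TCP position; "ee_rot": TCP orientation; "ft_force": force on the tool from outside, world axes, zero at the start; "ft_torque": the same for the moment, N m; "width": finger opening in m.
Only numpy, scipy, OpenCV 4.12 (cv2) and the standard library are available. Lean on these libraries where they do the work, as an engineer would, in place of code of your own. Each camera call takes 0.05 s, during which the arm holds its last target.

## Working session

There is one attempt and no reset: what is moved stays moved. The work goes in short steps, Python scripts to look and compute and a tool call to move; the robot and the scene stay as the last step left them, time stands still between calls to the robot, and variables do not carry over. Pictures are saved under pics/ and viewed, and the job is handed in when it is done.

Besides the shell and the picture viewer there is one more tool, called after "Request:" by a JSON object that holds its "fn" and its "kwargs". send_rows: Moves the arm, as the interface text tells. Its arguments: {"type":"object","properties":{"commands":{"type":"array","items":{"type":"object","properties":{"grip":{"type":"number"},"dx":{"type":"number"},"dy":{"type":"number"},"dz":{"type":"number"},"rx":{"type":"number"},"ry":{"type":"number"},"rz":{"type":"number"}}}},"newtons":{"type":"number"}},"required":["commands"]}

```bash
mkdir -p pics; cat > h.py <<'E'
import numpy as np, cv2
from rig import r, read_camera, get_calibration, ticket
def ray(c,u,v):
    x=(u-c['cx'])/c['fx'];y=(v-c['cy'])/c['fy']
    p=cv2.undistortPoints(np.array([[[u,v]]],float),np.array([[c['fx'],0,c['cx']],[0,c['fy'],c['cy']],[0,0,1]]),np.array([c['k1'],0,0,0.]))[0,0]
    E=np.array(c['extrinsics']);d=E[:3,:3]@np.array([p[0],p[1],1]);return E[:3,3],d
def onz(c,u,v,z):
    o,d=ray(c,u,v);return o+d*(z-o[2])/d[2]
def proj(c,P):
    E=np.array(c['extrinsics']);q=E[:3,:3].T@(np.array(P)-E[:3,3]);x,y=q[0]/q[2],q[1]/q[2];f=1+c['k1']*(x*x+y*y)
    return c['cx']+c['fx']*x*f,c['cy']+c['fy']*y*f
E
python3 - <<'E'
from h import *
s=r.sense();print(s)
for n in('top','side','wrist'):
    c=get_calibration(n);im=read_camera(n);cv2.imwrite(f'pics/{n}0.png',im);print(n,c)
E
```

```text
{'t': 0.0, 'joint_pos': array([-1.29150123e+00,  3.07551067e-01,  1.50770203e+00,  6.55885673e-06,
        1.32839497e+00, -7.34765813e-02]), 'qd': array([-0.00110534,  0.00026359, -0.00027727,  0.00036078, -0.00047091,
       -0.00032223]), 'joint_torque': array([ 3.46432549e-03, -4.57540905e+01, -2.51913446e+01,  2.75781231e-04,
        1.32078739e-02, -1.01807757e-05]), 'ee_pos': array([ 0.19855432, -0.53924874,  0.40378244]), 'ee_rot': array([-3.13954325e+00, -1.57235557e-04,  3.52769933e-01]), 'ft_force': array([0.13996096, 0.16083045, 0.69585142]), 'ft_torque': array([-0.01754952, -0.01321127, -0.05026761]), 'width': 0.08574283423083094}
top {'fx': 433.3550911196027, 'fy': 433.3550911196027, 'cx': 317.22674270596303, 'cy': 195.68329992880666, 'k1': 0.010727638483067906, 'extrinsics': array([[-0.02107675, -0.9826471 ,  0.18428358,  0.36700275],
       [-0.99974878,  0.02212085,  0.00361144, -0.00928236],
       [-0.00762528, -0.18416117, -0.98286648,  1.29466265],
       [ 0.        ,  0.        ,  0.        ,  1.        ]])}
side {'fx': 409.984387977412, 'fy': 409.984387977412, 'cx': 321.77278937544213, 'cy': 198.5297855168597, 'k1': -0.08032292484197566, 'extrinsics': array([[ 0.99555866, -0.05024551,  0.07961372,  0.50189188],
       [-0.09413736, -0.52182886,  0.84784008, -0.95420085],
       [-0.00105542, -0.85156916, -0.52424122,  0.64416028],
       [ 0.        ,  0.        ,  0.        ,  1.        ]])}
wrist {'fx': 336.9772502956008, 'fy': 336.9772502956008, 'cx': 317.72881313350854, 'cy': 196.35733821822913, 'k1': 0.021167517394146438, 'extrinsics': array([[ 0.34461614, -0.89322618, -0.28876757,  0.27247339],
       [-0.93874179, -0.32852411, -0.10409492, -0.51222005],
       [-0.0018868 ,  0.30695098, -0.95172345,  0.37383562],
       [ 0.        ,  0.        ,  0.        ,  1.        ]])}
```

View pics/top0.png

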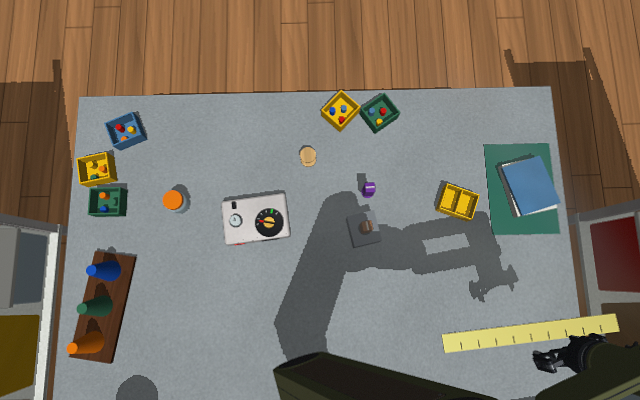

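View pics/side0.png

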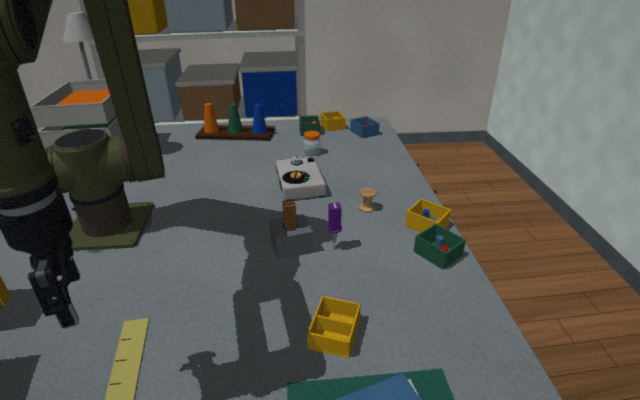

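View pics/wrist0.png

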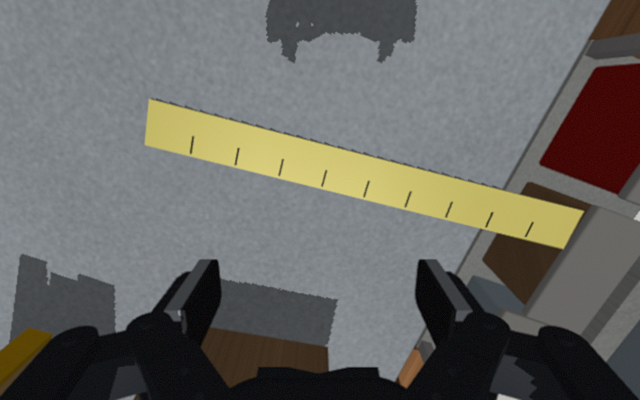

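Two candidates are shaped like the driver. The one with the brown wooden handle is in the grey block at top (366,227) / side (290,215). The purple one is at top (369,188) / side (335,217) and is excluded by its colour. I'll confirm this with an enlarged crop.

```bash
python3 - <<'E'
import cv2,numpy as np
t=cv2.imread('pics/top0.png');s=cv2.imread('pics/side0.png')
a=cv2.resize(t[165:265,205:305],(400,400),interpolation=cv2.INTER_CUBIC)
b=cv2.resize(t[170:270,320:420],(400,400),interpolation=cv2.INTER_CUBIC)
cv2.imwrite('pics/c0.png',np.hstack([a,b]))
a=cv2.resize(s[190:265,255:355],(533,400),interpolation=cv2.INTER_CUBIC)
cv2.imwrite('pics/c1.png',a)
E
```

```text
(no output)
```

View pics/c0.png

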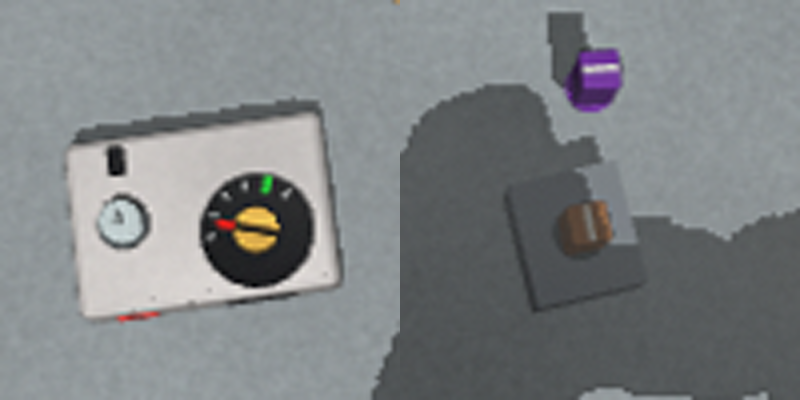

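View pics/c1.png

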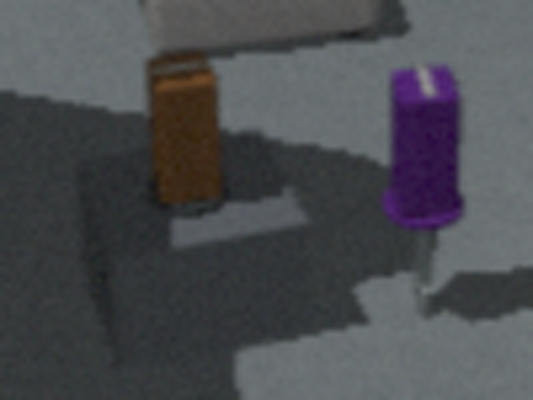

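Confirmed: the wooden driver stands in the grey block at top (367,225), and its stripe runs roughly along world x. The purple one at (369,188) is left alone. Next I'll take coarse positions from the top view.

```bash
python3 - <<'E'
from h import *
c=get_calibration('top')
print('drv',onz(c,367,225.5,.132), onz(c,366.5,221.3,.132)-onz(c,368,230,.132))
print('adj',onz(c,269.3,222.3,.06))
# winder top corners
for u,v in [(205+68/4,165+145/4),(205+322/4,165+110/4),(205+342/4,165+285/4),(205+83/4,165+320/4)]: print('w',onz(c,u,v,.05))
for u,v in [(320+105/4,170+188/4),(320+212/4,170+160/4),(320+247/4,170+282/4),(320+135/4,170+310/4)]: print('h',onz(c,u,v,.064))
print('purple',onz(c,369,187,.12)); print('tcp',r.sense()['t'])
E
```

```text
drv [ 0.500334   -0.13725266  0.132     ] [0.02359156 0.0030332  0.        ]
adj [0.52395036 0.1343004  0.06      ]
w [0.59010103 0.27351164 0.05      ]
w [0.61194263 0.08795823 0.05      ]
w [0.48355753 0.07455413 0.05      ]
w [0.46259576 0.26025783 0.05      ]
h [ 0.53383736 -0.08647768  0.064     ]
h [ 0.55237845 -0.16381254  0.064     ]
h [ 0.4646162  -0.18461615  0.064     ]
h [ 0.44660346 -0.10472693  0.064     ]
purple [ 0.6084492  -0.14861565  0.12      ]
tcp 0.15
```

Request:
{"fn": "send_rows", "kwargs": {"commands": [{"dx": 0.03, "dy": -0.0195, "grip": -1}, {"dx": 0.03, "dy": -0.0195}, {"dx": 0.03, "dy": -0.0195}, {"dx": 0.03, "dy": -0.0195}, {"dx": 0.03, "dy": -0.0195}, {"dx": 0.03, "dy": -0.0195}, {"dx": 0.03, "dy": -0.0195}]}}

```text
$.commands[0]: bad value
```

Request:
{"fn": "send_rows", "kwargs": {"commands": [{"dx": 0.03, "dy": -0.0195}, {"dx": 0.03, "dy": -0.0195}, {"dx": 0.03, "dy": -0.0195}, {"dx": 0.03, "dy": -0.0195}, {"dx": 0.03, "dy": -0.0195}, {"dx": 0.03, "dy": -0.0195}, {"dx": 0.03, "dy": -0.0195}, {"rz": 0.12}]}}

```text
$.commands[0]: bad value
```

Request:
{"fn": "send_rows", "kwargs": {"commands": [{"dx": 0}, {"dx": 0}, {"dx": 0}]}}

```text
$.commands[0]: bad value
```

```bash
python3 - <<'E'
from h import *
s=r.sense();c=get_calibration('wrist');im=read_camera('wrist');cv2.imwrite('pics/w1.png',im)
print(s['t'],s['ee_pos'],s['ee_rot'],s['ft_force']);np.save('cw1.npy',c,allow_pickle=True)
E
```

```text
0.15 [ 0.19860728 -0.53933736  0.40399179] [-3.14000147e+00 -1.30617434e-04  3.52856937e-01] [-1.54956245  0.59643252 -0.95901886]
```

View pics/w1.png

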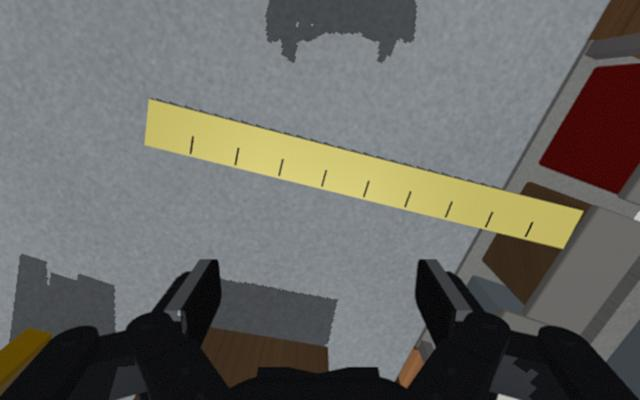

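The calls were refused and the arm didn't move, so rows probably need all seven fields.

Request:
{"fn": "send_rows", "kwargs": {"commands": [{"grip": -1, "dx": 0.03, "dy": -0.0195, "dz": 0, "rx": 0, "ry": 0, "rz": 0}, {"grip": -1, "dx": 0.03, "dy": -0.0195, "dz": 0, "rx": 0, "ry": 0, "rz": 0}, {"grip": -1, "dx": 0.03, "dy": -0.0195, "dz": 0, "rx": 0, "ry": 0, "rz": 0}, {"grip": -1, "dx": 0.03, "dy": -0.0195, "dz": 0, "rx": 0, "ry": 0, "rz": 0}, {"grip": -1, "dx": 0.03, "dy": -0.0195, "dz": 0, "rx": 0, "ry": 0, "rz": 0}, {"grip": -1, "dx": 0.03, "dy": -0.0195, "dz": 0, "rx": 0, "ry": 0, "rz": 0}, {"grip": -1, "dx": 0.03, "dy": -0.0195, "dz": 0, "rx": 0, "ry": 0, "rz": 0}]}}

```text
t: 0.78
ee_pos: [0.3491, -0.3374, 0.4046]
ee_rot: [-3.141, -0.0, 0.352]
ft_force: [0.7, -0.3, 0.8]
width: 0.0852
```

Request:
{"fn": "send_rows", "kwargs": {"commands": [{"grip": -1, "dx": 0.03, "dy": -0.0195, "dz": 0, "rx": 0, "ry": 0, "rz": 0}, {"grip": -1, "dx": 0.03, "dy": -0.0195, "dz": 0, "rx": 0, "ry": 0, "rz": 0}, {"grip": -1, "dx": 0.03, "dy": -0.0195, "dz": 0, "rx": 0, "ry": 0, "rz": 0}, {"grip": -1, "dx": 0.03, "dy": -0.0195, "dz": 0, "rx": 0, "ry": 0, "rz": 0}, {"grip": -1, "dx": 0.03, "dy": -0.0195, "dz": 0, "rx": 0, "ry": 0, "rz": 0}, {"grip": -1, "dx": 0.03, "dy": -0.0195, "dz": 0, "rx": 0, "ry": 0, "rz": 0}, {"grip": -1, "dx": 0.03, "dy": -0.0195, "dz": 0, "rx": 0, "ry": 0, "rz": 0}, {"grip": -1, "dx": 0, "dy": 0, "dz": 0, "rx": 0, "ry": 0, "rz": 0.12}]}}

```text
t: 1.45
ee_pos: [0.5016, -0.1339, 0.4047]
ee_rot: [-3.14, -0.004, 0.237]
ft_force: [0.8, -0.7, -0.0]
width: 0.0854
```

Request:
{"fn": "send_rows", "kwargs": {"commands": [{"grip": -1, "dx": 0, "dy": 0, "dz": 0, "rx": 0, "ry": 0, "rz": 0}, {"grip": -1, "dx": 0, "dy": 0, "dz": 0, "rx": 0, "ry": 0, "rz": 0}]}}

```text
t: 1.62
ee_pos: [0.4984, -0.1379, 0.4044]
ee_rot: [-3.142, 0.001, 0.237]
ft_force: [-0.6, -0.1, 0.1]
width: 0.0856
```

```bash
python3 - <<'E'
from h import *
s=r.sense();c=get_calibration('wrist');im=read_camera('wrist');cv2.imwrite('pics/w1.png',im)
print(s['t'],s['ee_pos'],s['ee_rot'],s['ft_force']);np.save('cw1.npy',c,allow_pickle=True)
E
```

```text
1.6167 [ 0.49837908 -0.13793521  0.40440362] [-3.14151095e+00  1.04926552e-03  2.36824616e-01] [-0.59073437 -0.05746773  0.1210746 ]
```

View pics/w1.png

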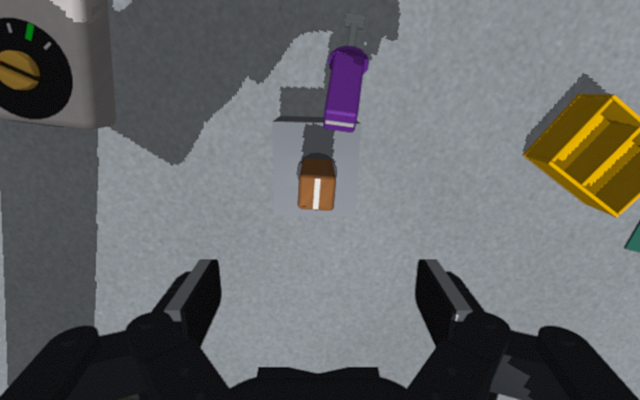

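The wrist view shows the wooden handle's end face at about (317,193) with its stripe nearly vertical. The purple one is at (345,90), well clear.

```bash
cat >> h.py <<'E'
def meas_driver(im,c,z,u=317,v=193,R=32):
    sub=im[v-R:v+R,u-R:u+R].astype(int);w=(sub.min(2)>170).astype(np.uint8)
    n,l,st,ce=cv2.connectedComponentsWithStats(w);k=1+np.argmax(st[1:,4])
    ys,xs=np.where(l==k);cnt=np.stack([xs,ys],1).astype(np.float32)
    (cx,cy),(a,b),ang=cv2.minAreaRect(cnt);P=np.array([onz(c,x+u-R,y+v-R,z) for x,y in cnt])
    m=P.mean(0);uu=np.linalg.svd(P-m)[2][0];uu*=np.sign(uu[0]) or 1
    t=(P-m)@uu
    box=cv2.boxPoints(((cx,cy),(a,b),ang))
    return m,np.arctan2(uu[1],uu[0]),np.ptp(t),st[k]
E
python3 - <<'E'
from h import *
im=cv2.imread('pics/w1.png');c=np.load('cw1.npy',allow_pickle=True).item()
print(meas_driver(im,c,.132))
cv2.imwrite('pics/w1c.png',cv2.resize(im[110:230,255:375],(600,600),interpolation=cv2.INTER_NEAREST))
E
```

```text
(array([ 0.50052634, -0.13627564,  0.132     ]), np.float64(0.15858172673457618), np.float64(0.02319793614021299), array([ 28,  18,   7,  30, 151], dtype=int32))
```

View pics/w1c.png

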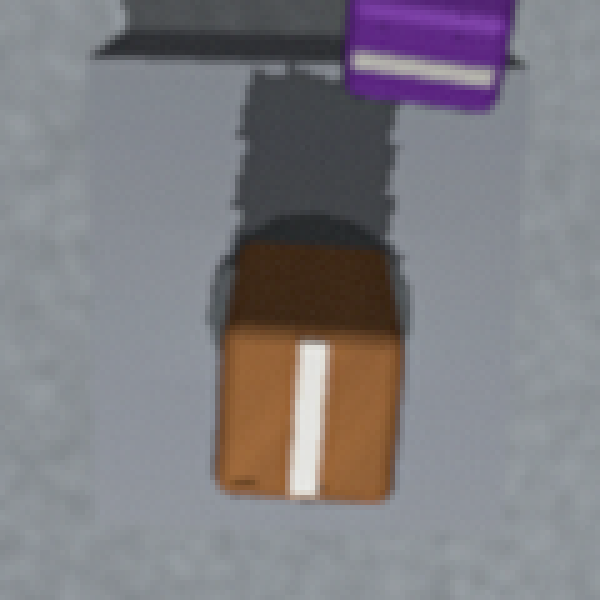

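Request:
{"fn": "send_rows", "kwargs": {"commands": [{"grip": -1, "dx": 0.003, "dy": -0.001, "dz": 0, "rx": 0, "ry": 0, "rz": 0.077}, {"grip": -1, "dx": 0, "dy": 0, "dz": 0.03, "rx": 0, "ry": 0, "rz": 0}, {"grip": -1, "dx": 0, "dy": 0, "dz": 0.03, "rx": 0, "ry": 0, "rz": 0}, {"grip": -1, "dx": 0, "dy": 0, "dz": 0.03, "rx": 0, "ry": 0, "rz": 0}, {"grip": -1, "dx": 0, "dy": 0, "dz": 0.03, "rx": 0, "ry": 0, "rz": 0}, {"grip": -1, "dx": 0, "dy": 0, "dz": 0.03, "rx": 0, "ry": 0, "rz": 0}, {"grip": -1, "dx": 0, "dy": 0, "dz": 0, "rx": 0, "ry": 0, "rz": 0}, {"grip": -1, "dx": 0, "dy": 0, "dz": 0, "rx": 0, "ry": 0, "rz": 0}]}}

```text
t: 2.33
ee_pos: [0.4999, -0.1374, 0.2537]
ee_rot: [-3.14, 0.004, 0.155]
ft_force: [0.9, -0.2, 0.4]
width: 0.0856
```

```bash
python3 - <<'E'
from h import *
s=r.sense();c=get_calibration('wrist');im=read_camera('wrist');cv2.imwrite('pics/w2.png',im)
print(s['t'],s['ee_pos'],s['ee_rot'],s['ft_force'])
E
```

```text
2.3333 [ 0.49992288 -0.13744704  0.25366504] [-3.13956041  0.00403996  0.15524479] [ 0.87115285 -0.19294393  0.41706936]
```

View pics/w2.png

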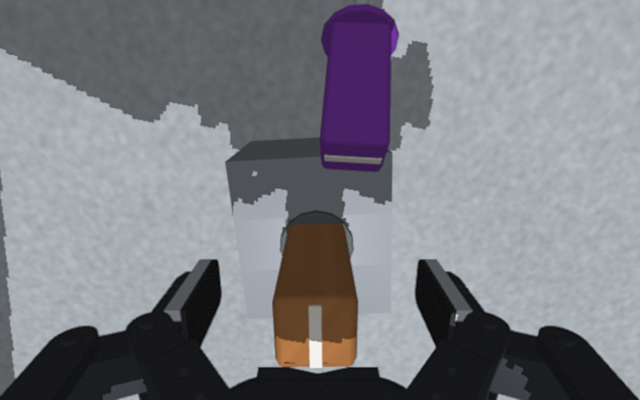

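Request:
{"fn": "send_rows", "kwargs": {"commands": [{"grip": -1, "dx": 0.0015, "dy": -0.001, "dz": 0, "rx": 0, "ry": 0, "rz": 0}, {"grip": 1, "dx": 0, "dy": 0, "dz": 0, "rx": 0, "ry": 0, "rz": 0}, {"grip": 1, "dx": 0, "dy": 0, "dz": 0, "rx": 0, "ry": 0, "rz": 0}, {"grip": 1, "dx": 0, "dy": 0, "dz": 0, "rx": 0, "ry": 0, "rz": 0}, {"grip": 1, "dx": 0, "dy": 0, "dz": 0, "rx": 0, "ry": 0, "rz": 0}, {"grip": 1, "dx": 0, "dy": 0, "dz": 0, "rx": 0, "ry": 0, "rz": 0}, {"grip": 1, "dx": 0, "dy": 0, "dz": 0, "rx": 0, "ry": 0, "rz": 0}, {"grip": 1, "dx": 0, "dy": 0, "dz": 0, "rx": 0, "ry": 0, "rz": 0}], "newtons": 60}}

```text
t: 3.05
ee_pos: [0.5027, -0.1354, 0.2554]
ee_rot: [3.141, -0.001, 0.156]
ft_force: [-1.0, 1.3, 6.3]
width: 0.0273
```

Request:
{"fn": "send_rows", "kwargs": {"commands": [{"grip": 1, "dx": 0, "dy": 0, "dz": 0, "rx": 0, "ry": 0, "rz": 0}, {"grip": 1, "dx": 0, "dy": 0, "dz": 0, "rx": 0, "ry": 0, "rz": 0}]}}

```text
t: 3.22
ee_pos: [0.5027, -0.1354, 0.2554]
ee_rot: [3.141, -0.001, 0.156]
ft_force: [-0.9, -0.4, 5.7]
width: 0.0274
```

```bash
python3 - <<'E'
from h import *
s=r.sense();im=read_camera('wrist');cv2.imwrite('pics/w3.png',im)
print(s)
E
```

```text
{'t': 3.2167, 'joint_pos': array([-3.44290371e-01,  3.95163208e-01,  1.81299654e+00,  2.40346095e-05,
        9.32395895e-01,  1.07050485e+00]), 'qd': array([ 1.05440082e-04,  1.42879912e-03, -5.87986980e-04,  8.25004969e-04,
        9.38947168e-04,  6.86693799e-05]), 'joint_torque': array([ 5.11176791e-02, -4.12491274e+01, -1.70452452e+01, -1.25489652e-03,
       -3.44116408e-01,  1.18253104e-02]), 'ee_pos': array([ 0.5026994 , -0.13541872,  0.25540654]), 'ee_rot': array([ 3.14111217e+00, -9.19179656e-04,  1.55987012e-01]), 'ft_force': array([-0.87063177, -0.41864998,  5.74957764]), 'ft_torque': array([0.08744491, 0.16053295, 0.02059914]), 'width': 0.027406775917753583}
```

View pics/w3.png

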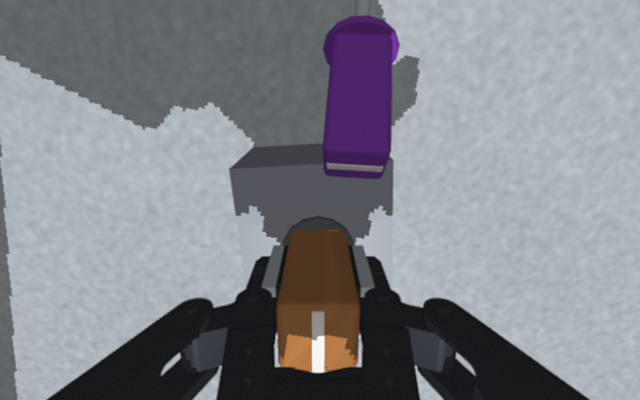

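Request:
{"fn": "send_rows", "kwargs": {"commands": [{"grip": 1, "dx": 0, "dy": 0, "dz": -0.015, "rx": 0, "ry": 0, "rz": 0}, {"grip": 1, "dx": 0, "dy": 0, "dz": -0.025, "rx": 0, "ry": 0, "rz": 0}, {"grip": 1, "dx": 0, "dy": 0, "dz": -0.03, "rx": 0, "ry": 0, "rz": 0}, {"grip": 1, "dx": 0, "dy": 0, "dz": -0.03, "rx": 0, "ry": 0, "rz": 0}, {"grip": 1, "dx": 0, "dy": 0, "dz": -0.02, "rx": 0, "ry": 0, "rz": 0}, {"grip": 1, "dx": 0, "dy": 0, "dz": 0, "rx": 0, "ry": 0, "rz": 0}]}}

```text
t: 3.77
ee_pos: [0.5038, -0.1358, 0.379]
ee_rot: [3.137, -0.008, 0.156]
ft_force: [0.4, -0.5, -0.5]
width: 0.0274
```

Request:
{"fn": "send_rows", "kwargs": {"commands": [{"grip": 1, "dx": 0.01, "dy": -0.03, "dz": 0, "rx": 0, "ry": 0, "rz": 0}, {"grip": 1, "dx": 0.01, "dy": -0.03, "dz": 0, "rx": 0, "ry": 0, "rz": 0}, {"grip": 1, "dx": 0.01, "dy": -0.03, "dz": 0, "rx": 0, "ry": 0, "rz": 0}, {"grip": 1, "dx": 0.01, "dy": -0.03, "dz": 0, "rx": 0, "ry": 0, "rz": 0}, {"grip": 1, "dx": 0.01, "dy": -0.03, "dz": 0, "rx": 0, "ry": 0, "rz": 0}, {"grip": 1, "dx": 0.01, "dy": -0.03, "dz": 0, "rx": 0, "ry": 0, "rz": 0}, {"grip": 1, "dx": 0, "dy": 0, "dz": 0, "rx": 0, "ry": 0, "rz": -0.1}, {"grip": 1, "dx": 0, "dy": 0, "dz": 0, "rx": 0, "ry": 0, "rz": -0.12}]}}

```text
t: 4.43
ee_pos: [0.5334, 0.0539, 0.3727]
ee_rot: [-3.14, 0.003, 0.384]
ft_force: [-0.2, -0.5, -1.6]
width: 0.0271
```

Request:
{"fn": "send_rows", "kwargs": {"commands": [{"grip": 1, "dx": 0, "dy": 0, "dz": 0, "rx": 0, "ry": 0, "rz": -0.12}, {"grip": 1, "dx": 0, "dy": 0, "dz": 0, "rx": 0, "ry": 0, "rz": -0.12}, {"grip": 1, "dx": 0, "dy": 0, "dz": 0, "rx": 0, "ry": 0, "rz": -0.12}, {"grip": 1, "dx": 0, "dy": 0, "dz": 0, "rx": 0, "ry": 0, "rz": -0.12}, {"grip": 1, "dx": 0, "dy": 0, "dz": 0, "rx": 0, "ry": 0, "rz": -0.12}, {"grip": 1, "dx": 0, "dy": 0, "dz": 0, "rx": 0, "ry": 0, "rz": -0.12}, {"grip": 1, "dx": 0, "dy": 0, "dz": 0, "rx": 0, "ry": 0, "rz": -0.12}, {"grip": 1, "dx": 0, "dy": 0, "dz": 0, "rx": 0, "ry": 0, "rz": -0.12}]}}

```text
t: 5.1
ee_pos: [0.5332, 0.0518, 0.3728]
ee_rot: [-3.138, 0.001, 1.342]
ft_force: [1.0, 1.2, -1.0]
width: 0.0274
```

Request:
{"fn": "send_rows", "kwargs": {"commands": [{"grip": 1, "dx": 0, "dy": 0, "dz": 0, "rx": 0, "ry": 0, "rz": -0.12}, {"grip": 1, "dx": 0, "dy": 0, "dz": 0, "rx": 0, "ry": 0, "rz": -0.12}, {"grip": 1, "dx": 0, "dy": 0, "dz": 0, "rx": 0, "ry": 0, "rz": -0.12}, {"grip": 1, "dx": 0, "dy": 0, "dz": 0, "rx": 0, "ry": 0, "rz": 0}, {"grip": 1, "dx": 0, "dy": 0, "dz": 0, "rx": 0, "ry": 0, "rz": 0}, {"grip": 1, "dx": 0, "dy": 0, "dz": 0, "rx": 0, "ry": 0, "rz": 0}]}}

```text
t: 5.6
ee_pos: [0.5335, 0.0517, 0.3737]
ee_rot: [-3.14, -0.0, 1.693]
ft_force: [0.9, 0.2, -1.1]
width: 0.0275
```

```bash
python3 - <<'E'
from h import *
s=r.sense();c=get_calibration('wrist');im=read_camera('wrist');cv2.imwrite('pics/w4.png',im);np.save('cw4.npy',c,allow_pickle=True)
im2=read_camera('side');cv2.imwrite('pics/s4.png',cv2.resize(im2[100:250,220:420],(800,600)))
print(s['t'],s['ee_pos'],s['ee_rot'],s['ft_force'],s['joint_pos'])
E
```

```text
5.6 [0.5335275  0.05171414 0.37374012] [-3.13981205e+00 -1.88553538e-04  1.69287270e+00] [ 0.8957402   0.20286275 -1.07182904] [ 1.78172486e-02  2.79716631e-01  1.63151083e+00  2.35568964e-06
  1.23215575e+00 -1.04260073e-01]
```

View pics/w4.png

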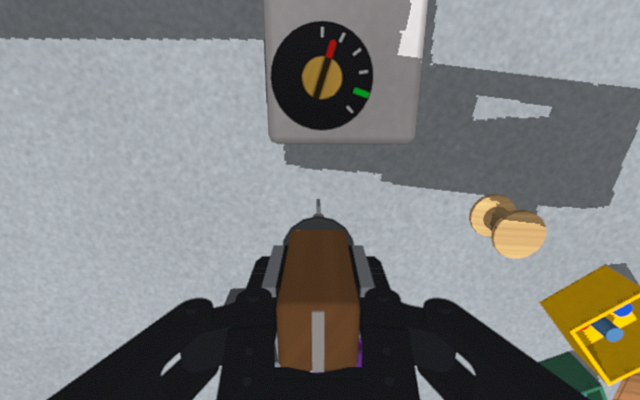

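View pics/s4.png

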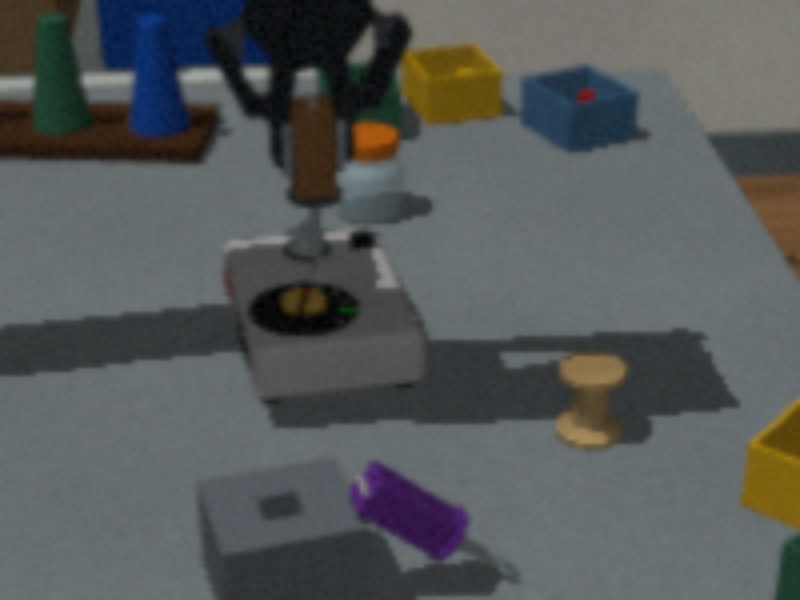

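The pointer and slot are clear at wrist (330,50) and (321,77), with the green mark at (361,93). The purple look-alike now appears tipped next to the holder, which I didn't expect, so I'll look closer and measure the slot in the same step.

```bash
python3 - <<'E'
from h import *
im2=read_camera('side');t=read_camera('top')
cv2.imwrite('pics/st5.png',np.hstack([cv2.resize(im2[200:275,255:355],(400,300),interpolation=cv2.INTER_CUBIC),cv2.resize(t[170:245,320:420],(400,300),interpolation=cv2.INTER_CUBIC)]))
im=cv2.imread('pics/w4.png');c=np.load('cw4.npy',allow_pickle=True).item()
cv2.imwrite('pics/w4c.png',cv2.resize(im[10:140,260:390],(600,600),interpolation=cv2.INTER_CUBIC))
cv2.imwrite('pics/w4d.png',cv2.resize(im[180:260,270:370],(800,600),interpolation=cv2.INTER_CUBIC))
E
```

```text
(no output)
```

View pics/st5.png

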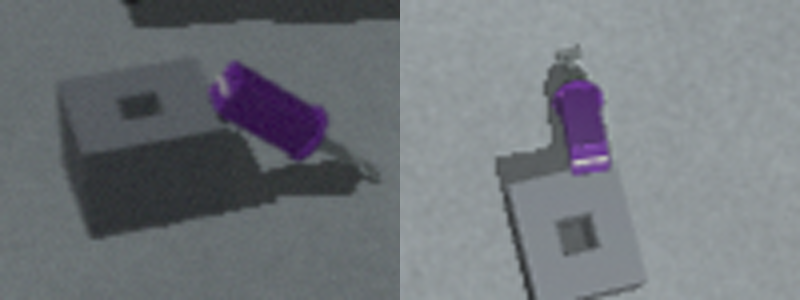

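View pics/w4c.png

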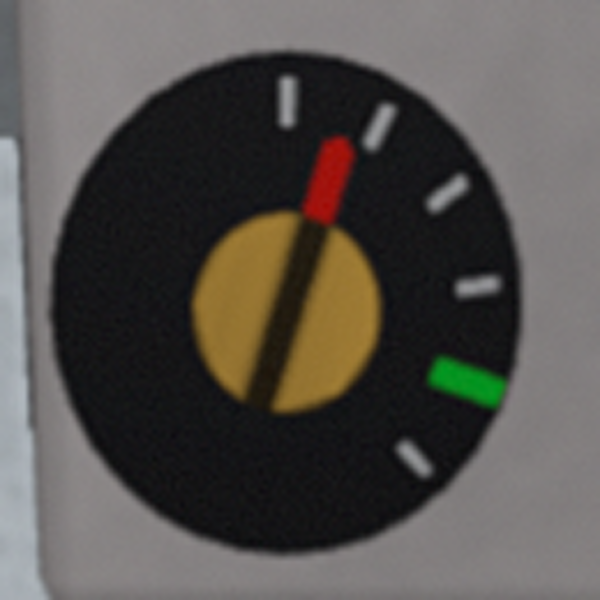

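View pics/w4d.png

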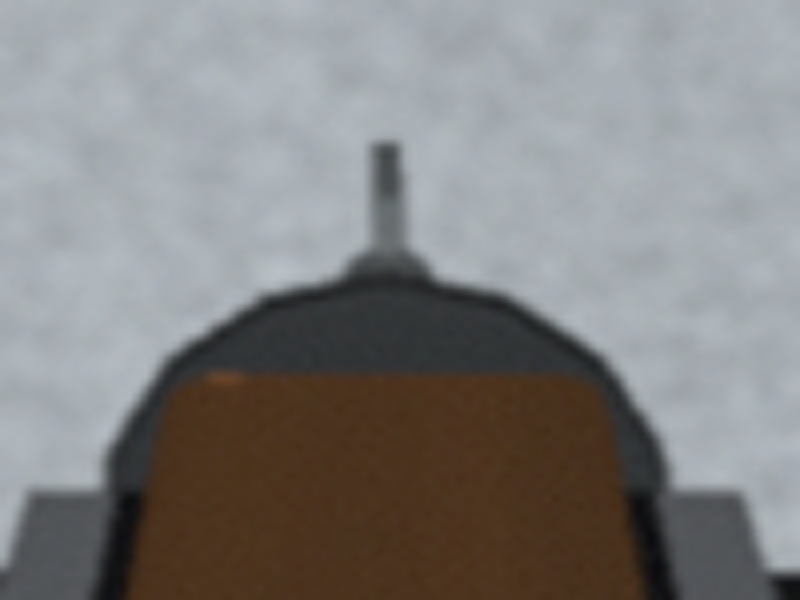

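```bash
cat >> h.py <<'E'
def meas_dial(im,c,box,roi=True):
    x0,y0,x1,y1=box;sub=im[y0:y1,x0:x1];h=cv2.cvtColor(sub,cv2.COLOR_BGR2HSV)
    def big(m):
        n,l,st,ce=cv2.connectedComponentsWithStats(m.astype(np.uint8));k=1+np.argmax(st[1:,4]);ys,xs=np.where(l==k);return np.stack([xs+x0,ys+y0],1).astype(np.float32)
    out={}
    br=(h[...,0]>12)&(h[...,0]<30)&(h[...,1]>100)&(h[...,2]>80)
    ys,xs=np.where(br);pts=np.stack([xs+x0,ys+y0],1).astype(np.float32)
    hull=cv2.convexHull(pts);e=cv2.fitEllipse(hull);out['head']=onz(c,*e[0],.06)
    bl=big(h[...,2]<60);e=cv2.fitEllipse(cv2.convexHull(bl));out['dial']=onz(c,*e[0],.05)
    rd=big(((h[...,0]<8)|(h[...,0]>172))&(h[...,1]>130)&(h[...,2]>60)).mean(0);out['red']=onz(c,*rd,.052);out['redpx']=rd
    gr=big((h[...,0]>45)&(h[...,0]<80)&(h[...,1]>120)&(h[...,2]>50)).mean(0);out['green']=onz(c,*gr,.05);out['greenpx']=gr
    return out
E
python3 - <<'E'
from h import *
im=cv2.imread('pics/w4.png');c=np.load('cw4.npy',allow_pickle=True).item()
o=meas_dial(im,c,(268,15,380,135));print(o)
for k in('red','green'):
    for q in('head','dial'):
        d=o[k]-o[q];print(k,q,np.arctan2(d[1],d[0]),np.hypot(*d[:2]))
p=lambda x,y:onz(c,260+x*130/600,10+y*130/600,.06)
a,b=p(313,222),p(258,408);print('slot',(a+b)/2,np.arctan2(*(a-b)[[1,0]]))
psi=1.6929;T=np.array([.5335,.0517]);X=np.array([np.cos(psi),np.sin(psi)]);Y=np.array([np.sin(psi),-np.cos(psi)])
d=onz(c,318.1,199.3,.1243)[:2]-T;print('tip +x corner tool',d@X,d@Y)
d=o['head'][:2]-T;print('head in tool',d@X,d@Y)
E
```

```text
{'head': array([0.5256392, 0.1377508, 0.06     ]), 'dial': array([0.5254675 , 0.13947877, 0.05      ]), 'red': array([0.53021403, 0.15981807, 0.052     ]), 'redpx': array([330.76974 ,  48.657894], dtype=float32), 'green': array([0.55938789, 0.13011104, 0.05      ]), 'greenpx': array([360.72 ,  92.304], dtype=float32)}
red head 1.3663793222511762 0.022536491737778733
red dial 1.3415320990184951 0.02088579836080213
green head -0.22261988420390771 0.034602592906254864
green dial -0.2694518245437637 0.035190153707214414
slot [0.52582877 0.13659471 0.06      ] 1.3905646763735682
tip +x corner tool 0.0057260447902728094 -0.00024106625785200717
head in tool 0.08636756343946718 0.002678757941695625
```

```bash
python3 - <<'E'
from h import *
c=np.load('cw4.npy',allow_pickle=True).item()
psi=1.6929;T=np.array([.5335,.0517,.37374]);X=np.array([np.cos(psi),np.sin(psi),0]);Y=np.array([np.sin(psi),-np.cos(psi),0]);Z=np.array([0,0,-1])
for ox in(0,-.002,-.0035):
  f=lambda x,y,z:tuple(np.round(proj(c,T+X*(ox+x)+Y*y+Z*(.2494-z)),1))
  print(ox,'end+',f(.009,0,0),'end-',f(-.009,0,0),'b16',f(.009,0,.016),'collar bot',f(.019,0,.058),'collar top',f(.019,0,.062),'handle front bot',f(.014,0,.062),'hfront top',f(.014,0,.126),'back top',f(-.014,0,.126))
im=cv2.imread('pics/w4.png')
cv2.imwrite('pics/w4e.png',cv2.resize(im[290:380,265:370],(700,600),interpolation=cv2.INTER_CUBIC))
E
```

```text
0 end+ (np.float64(318.4), np.float64(194.8)) end- (np.float64(318.5), np.float64(219.3)) b16 (np.float64(318.5), np.float64(202.4)) collar bot (np.float64(318.6), np.float64(210.6)) collar top (np.float64(318.6), np.float64(213.3)) handle front bot (np.float64(318.6), np.float64(222.6)) hfront top (np.float64(319.0), np.float64(298.6)) back top (np.float64(319.0), np.float64(368.3))
-0.002 end+ (np.float64(318.5), np.float64(197.6)) end- (np.float64(318.5), np.float64(221.9)) b16 (np.float64(318.5), np.float64(205.3)) collar bot (np.float64(318.6), np.float64(214.2)) collar top (np.float64(318.6), np.float64(217.1)) handle front bot (np.float64(318.6), np.float64(226.3)) hfront top (np.float64(319.0), np.float64(303.9)) back top (np.float64(319.0), np.float64(372.9))
-0.0035 end+ (np.float64(318.5), np.float64(199.6)) end- (np.float64(318.5), np.float64(223.9)) b16 (np.float64(318.5), np.float64(207.5)) collar bot (np.float64(318.6), np.float64(217.0)) collar top (np.float64(318.6), np.float64(219.9)) handle front bot (np.float64(318.6), np.float64(229.1)) hfront top (np.float64(319.0), np.float64(307.8)) back top (np.float64(319.0), np.float64(376.3))
```

View pics/w4e.png

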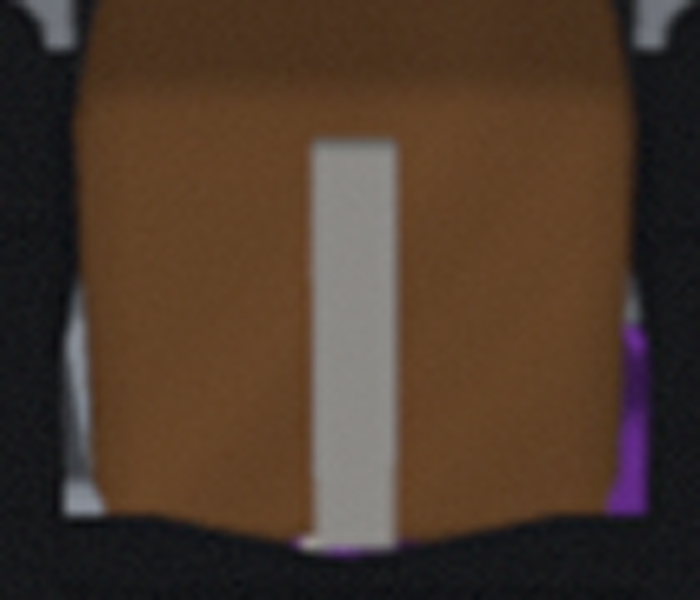

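Request:
{"fn": "send_rows", "kwargs": {"commands": [{"grip": 1, "dx": 0.03, "dy": 0.001, "dz": 0, "rx": 0, "ry": 0, "rz": 0}, {"grip": 1, "dx": 0.03, "dy": 0.001, "dz": 0, "rx": 0, "ry": 0, "rz": 0}, {"grip": 1, "dx": 0.0297, "dy": 0.001, "dz": 0, "rx": 0, "ry": 0, "rz": 0}, {"grip": 1, "dx": 0, "dy": 0, "dz": 0.025, "rx": 0, "ry": 0, "rz": 0}, {"grip": 1, "dx": 0, "dy": 0, "dz": 0.02, "rx": 0, "ry": 0, "rz": 0}, {"grip": 1, "dx": 0, "dy": 0, "dz": 0.01, "rx": 0, "ry": 0, "rz": 0}, {"grip": 1, "dx": 0, "dy": 0, "dz": 0, "rx": 0, "ry": 0, "rz": 0}, {"grip": 1, "dx": 0, "dy": 0, "dz": 0, "rx": 0, "ry": 0, "rz": 0}]}}

```text
t: 6.47
ee_pos: [0.5256, 0.1409, 0.3195]
ee_rot: [-3.14, 0.0, 1.695]
ft_force: [0.8, 0.0, -1.3]
width: 0.0278
```

```bash
python3 - <<'E'
from h import *
s=r.sense();c=get_calibration('wrist');im=read_camera('wrist');np.save('cw6.npy',c,allow_pickle=True)
im2=read_camera('side')
cv2.imwrite('pics/x6.png',np.hstack([cv2.resize(im[110:250,250:390],(400,400),interpolation=cv2.INTER_CUBIC),cv2.resize(im2[130:210,260:340],(400,400),interpolation=cv2.INTER_CUBIC)]))
cv2.imwrite('pics/w6.png',im)
print(s['t'],s['ee_pos'],s['ee_rot'],s['ft_force'],s['joint_pos'][5])
E
```

```text
6.4667 [0.52563555 0.14088879 0.31947191] [-3.14037167e+00  6.69048452e-05  1.69510951e+00] [ 0.76768587  0.01303651 -1.27827716] 0.059936514769559926
```

View pics/x6.png

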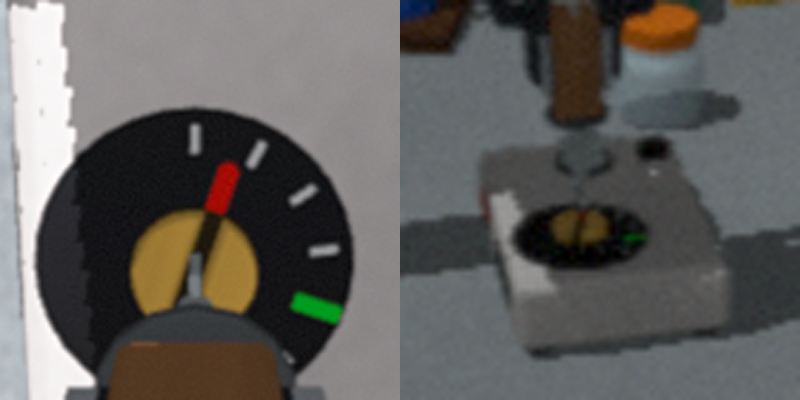

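```bash
python3 - <<'E'
from h import *
c=np.load('cw6.npy',allow_pickle=True).item()
psi=1.6951;X=np.array([np.cos(psi),np.sin(psi)])
a=onz(c,318.2,200.3,.0701)[:2];print('tip',a-X*.009)
im=cv2.imread('pics/w6.png')
e=lambda x,y:onz(c,250+x*.35,110+y*.35,.06)[:2]
print('head L,R,top',e(130,270),e(258,270),e(195,208)); print('head c',(e(130,270)+e(258,270))/2, e(195,208)-X*.016)
E
```

```text
tip [0.52608105 0.13683075]
head L,R,top [0.50954663 0.13720247] [0.54160678 0.14117981] [0.52382152 0.15533468]
head c [0.5255767  0.13919114] [0.52580526 0.13945814]
```

Request:
{"fn": "send_rows", "kwargs": {"commands": [{"grip": 1, "dx": 0.002, "dy": 0, "dz": 0.003, "rx": 0, "ry": 0, "rz": 0}, {"grip": 1, "dx": 0, "dy": 0, "dz": 0.003, "rx": 0, "ry": 0, "rz": 0}, {"grip": 1, "dx": 0, "dy": 0, "dz": 0.002, "rx": 0, "ry": 0, "rz": 0}, {"grip": 1, "dx": 0, "dy": 0, "dz": 0, "rx": 0, "ry": 0, "rz": 0}, {"grip": 1, "dx": 0, "dy": 0, "dz": 0, "rx": 0, "ry": 0, "rz": 0}]}}

```text
t: 6.98
ee_pos: [0.5253, 0.143, 0.3117]
ee_rot: [-3.141, 0.0, 1.696]
ft_force: [0.1, 0.2, -1.1]
width: 0.027
```

Request:
{"fn": "send_rows", "kwargs": {"commands": [{"grip": 1, "dx": 0, "dy": 0, "dz": 0.001, "rx": 0, "ry": 0, "rz": 0}, {"grip": 1, "dx": 0, "dy": 0, "dz": 0, "rx": 0, "ry": 0, "rz": 0}, {"grip": 1, "dx": 0, "dy": 0, "dz": 0, "rx": 0, "ry": 0, "rz": 0}]}}

```text
t: 7.23
ee_pos: [0.5254, 0.1431, 0.3107]
ee_rot: [-3.142, -0.0, 1.696]
ft_force: [0.2, 0.4, -1.7]
width: 0.0272
```

Request:
{"fn": "send_rows", "kwargs": {"commands": [{"grip": 1, "dx": 0, "dy": 0, "dz": 0.001, "rx": 0, "ry": 0, "rz": 0}, {"grip": 1, "dx": 0, "dy": 0, "dz": 0, "rx": 0, "ry": 0, "rz": 0}, {"grip": 1, "dx": 0, "dy": 0, "dz": 0, "rx": 0, "ry": 0, "rz": 0}]}}

```text
t: 7.48
ee_pos: [0.5253, 0.1431, 0.3096]
ee_rot: [-3.141, 0.0, 1.696]
ft_force: [-0.1, 0.3, -1.9]
width: 0.0271
```

Request:
{"fn": "send_rows", "kwargs": {"commands": [{"grip": 1, "dx": 0, "dy": 0, "dz": 0.0007, "rx": 0, "ry": 0, "rz": 0}, {"grip": 1, "dx": 0, "dy": 0, "dz": 0, "rx": 0, "ry": 0, "rz": 0}, {"grip": 1, "dx": 0, "dy": 0, "dz": 0, "rx": 0, "ry": 0, "rz": 0}]}}

```text
t: 7.73
ee_pos: [0.5254, 0.1431, 0.309]
ee_rot: [3.142, -0.0, 1.696]
ft_force: [-0.6, 0.8, -2.0]
width: 0.0275
```

Request:
{"fn": "send_rows", "kwargs": {"commands": [{"grip": 1, "dx": 0, "dy": 0, "dz": 0.0007, "rx": 0, "ry": 0, "rz": 0}, {"grip": 1, "dx": 0, "dy": 0, "dz": 0, "rx": 0, "ry": 0, "rz": 0}, {"grip": 1, "dx": 0, "dy": 0, "dz": 0, "rx": 0, "ry": 0, "rz": 0}]}}

```text
t: 7.98
ee_pos: [0.5255, 0.1431, 0.3084]
ee_rot: [3.141, 0.0, 1.696]
ft_force: [0.2, -0.1, -0.6]
width: 0.0273
```

Request:
{"fn": "send_rows", "kwargs": {"commands": [{"grip": 1, "dx": 0, "dy": 0, "dz": 0.0007, "rx": 0, "ry": 0, "rz": 0}, {"grip": 1, "dx": 0, "dy": 0, "dz": 0, "rx": 0, "ry": 0, "rz": 0}, {"grip": 1, "dx": 0, "dy": 0, "dz": 0, "rx": 0, "ry": 0, "rz": 0}]}}

```text
t: 8.23
ee_pos: [0.5256, 0.1431, 0.3079]
ee_rot: [3.141, 0.0, 1.696]
ft_force: [1.0, -1.1, 0.8]
width: 0.0276
```

```bash
python3 - <<'E'
from h import *
s=r.sense();im=read_camera('wrist')
im2=read_camera('side');s2=r.sense()
cv2.imwrite('pics/x7.png',np.hstack([cv2.resize(im[110:250,250:390],(400,400),interpolation=cv2.INTER_CUBIC),cv2.resize(im2[130:210,260:340],(400,400),interpolation=cv2.INTER_CUBIC)]))
print(s['t'],s['ee_pos'],s['ft_force'],s2['ft_force'],s['ft_torque'])
E
```

```text
8.2333 [0.52558124 0.14309288 0.3078728 ] [ 0.9576004  -1.12797669  0.84924287] [-0.26848612 -0.04917123  1.56763595] [ 0.00091114 -0.07148972 -0.00414694]
```

View pics/x7.png

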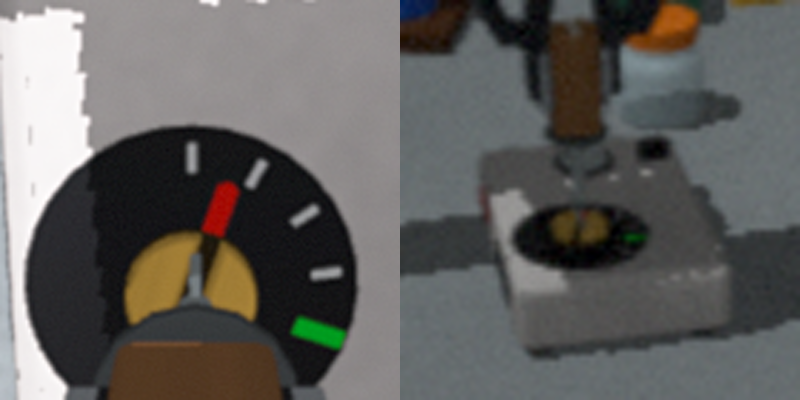

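Light contact confirmed: the force changed by about 3 N at TCP z 0.308. The blade is centred on the head, about 0.3 rad from the slot. I'll turn clockwise until it drops.

Request:
{"fn": "send_rows", "kwargs": {"commands": [{"grip": 1, "dx": -0.001, "dy": -0.0007, "dz": 0, "rx": 0, "ry": 0, "rz": 0.05}, {"grip": 1, "dx": 0, "dy": 0.0001, "dz": 0, "rx": 0, "ry": 0, "rz": 0.05}, {"grip": 1, "dx": 0, "dy": 0.0002, "dz": 0, "rx": 0, "ry": 0, "rz": 0.05}, {"grip": 1, "dx": 0, "dy": 0.0002, "dz": 0, "rx": 0, "ry": 0, "rz": 0.03}, {"grip": 1, "dx": 0, "dy": 0, "dz": 0, "rx": 0, "ry": 0, "rz": 0}]}}

```text
t: 8.75
ee_pos: [0.5252, 0.142, 0.3075]
ee_rot: [-3.141, 0.0, 1.515]
ft_force: [0.3, 0.9, -1.1]
width: 0.0273
```

Request:
{"fn": "send_rows", "kwargs": {"commands": [{"grip": 1, "dx": 0, "dy": 0.0001, "dz": 0, "rx": 0, "ry": 0, "rz": 0.04}, {"grip": 1, "dx": 0, "dy": 0.0001, "dz": 0.0003, "rx": 0, "ry": 0, "rz": 0.04}, {"grip": 1, "dx": 0, "dy": 0, "dz": 0, "rx": 0, "ry": 0, "rz": 0}]}}

```text
t: 9.0
ee_pos: [0.5253, 0.142, 0.307]
ee_rot: [-3.141, 0.0, 1.436]
ft_force: [0.2, 0.5, -1.1]
width: 0.0269
```

The force is back to baseline, so the blade has entered the mouth. I'll carry on to the slot angle and follow it down gently.

Request:
{"fn": "send_rows", "kwargs": {"commands": [{"grip": 1, "dx": 0, "dy": 0.0001, "dz": 0.0005, "rx": 0, "ry": 0, "rz": 0.03}, {"grip": 1, "dx": 0, "dy": 0, "dz": 0.0005, "rx": 0, "ry": 0, "rz": 0.02}, {"grip": 1, "dx": 0, "dy": 0, "dz": 0, "rx": 0, "ry": 0, "rz": 0}, {"grip": 1, "dx": 0, "dy": 0, "dz": 0, "rx": 0, "ry": 0, "rz": 0}]}}

```text
t: 9.33
ee_pos: [0.5254, 0.142, 0.3061]
ee_rot: [-3.141, 0.0, 1.387]
ft_force: [0.4, 0.2, -2.0]
width: 0.0276
```

Request:
{"fn": "send_rows", "kwargs": {"commands": [{"grip": 1, "dx": 0, "dy": 0, "dz": 0.001, "rx": 0, "ry": 0, "rz": 0}, {"grip": 1, "dx": 0, "dy": 0, "dz": 0, "rx": 0, "ry": 0, "rz": 0}, {"grip": 1, "dx": 0, "dy": 0, "dz": 0, "rx": 0, "ry": 0, "rz": 0}]}}

```text
t: 9.58
ee_pos: [0.5256, 0.142, 0.3052]
ee_rot: [-3.141, 0.0, 1.386]
ft_force: [0.2, -0.8, -2.0]
width: 0.0274
```

Request:
{"fn": "send_rows", "kwargs": {"commands": [{"grip": 1, "dx": 0, "dy": 0, "dz": 0.001, "rx": 0, "ry": 0, "rz": 0}, {"grip": 1, "dx": 0, "dy": 0, "dz": 0, "rx": 0, "ry": 0, "rz": 0}, {"grip": 1, "dx": 0, "dy": 0, "dz": 0, "rx": 0, "ry": 0, "rz": 0}]}}

```text
t: 9.83
ee_pos: [0.5256, 0.142, 0.3043]
ee_rot: [-3.141, 0.0, 1.386]
ft_force: [0.5, 0.0, -1.9]
width: 0.0273
```

Request:
{"fn": "send_rows", "kwargs": {"commands": [{"grip": 1, "dx": 0, "dy": 0, "dz": 0.001, "rx": 0, "ry": 0, "rz": 0}, {"grip": 1, "dx": 0, "dy": 0, "dz": 0, "rx": 0, "ry": 0, "rz": 0}, {"grip": 1, "dx": 0, "dy": 0, "dz": 0, "rx": 0, "ry": 0, "rz": 0}]}}

```text
t: 10.08
ee_pos: [0.5256, 0.142, 0.3033]
ee_rot: [-3.141, 0.0, 1.386]
ft_force: [-0.2, 0.0, -1.9]
width: 0.0276
```

```bash
python3 - <<'E'
from h import *
s=r.sense();im=read_camera('wrist')
im2=read_camera('side');s2=r.sense()
cv2.imwrite('pics/x8.png',np.hstack([cv2.resize(im[110:250,250:390],(400,400),interpolation=cv2.INTER_CUBIC),cv2.resize(im2[130:210,260:340],(400,400),interpolation=cv2.INTER_CUBIC)]))
print(s['t'],s['ee_pos'],s['ee_rot'],s['ft_force'],s2['ft_force'],s['ft_torque'])
E
```

```text
10.0833 [0.52557063 0.14196249 0.30325479] [-3.14145711e+00  3.85812269e-05  1.38579714e+00] [-0.18826319  0.01192679 -1.86890269] [-0.32094159 -0.29833108 -2.15788494] [ 0.03205466  0.02914894 -0.00640886]
```

View pics/x8.png

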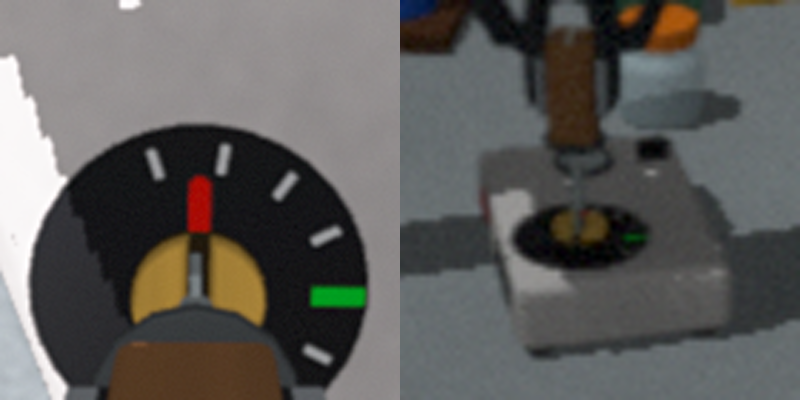

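Blade seated about 5 mm deep in the slot, with the pointer in line with it (wrist crop (199,205)) and no vertical load. Now turning clockwise.

Request:
{"fn": "send_rows", "kwargs": {"commands": [{"grip": 1, "dx": 0, "dy": 0.0002, "dz": 0, "rx": 0, "ry": 0, "rz": 0.08}, {"grip": 1, "dx": 0, "dy": 0.00025, "dz": 0, "rx": 0, "ry": 0, "rz": 0.09}, {"grip": 1, "dx": 0, "dy": 0.00025, "dz": 0, "rx": 0, "ry": 0, "rz": 0.09}, {"grip": 1, "dx": 0, "dy": 0.00025, "dz": 0, "rx": 0, "ry": 0, "rz": 0.09}, {"grip": 1, "dx": 0, "dy": 0.00025, "dz": 0, "rx": 0, "ry": 0, "rz": 0.09}, {"grip": 1, "dx": 0, "dy": 0, "dz": 0, "rx": 0, "ry": 0, "rz": 0}]}}

```text
t: 10.68
ee_pos: [0.5272, 0.1414, 0.3034]
ee_rot: [3.14, -0.0, 0.944]
ft_force: [1.7, -0.1, -3.0]
width: 0.027
```

```bash
python3 - <<'E'
from h import *
s=r.sense();im=read_camera('wrist')
cv2.imwrite('pics/x9.png',cv2.resize(im[110:250,250:390],(400,400),interpolation=cv2.INTER_CUBIC))
print(s['t'],s['ee_pos'],s['ee_rot'],s['ft_force'],s['ft_torque'],s['joint_pos'][5])
E
```

```text
10.6833 [0.52717784 0.14142197 0.30341997] [ 3.14032729e+00 -4.42503595e-04  9.43891833e-01] [ 1.68151549 -0.08604318 -3.02401917] [-0.21589283 -0.30171821  0.03539093] 0.8121614346972262
```

View pics/x9.png

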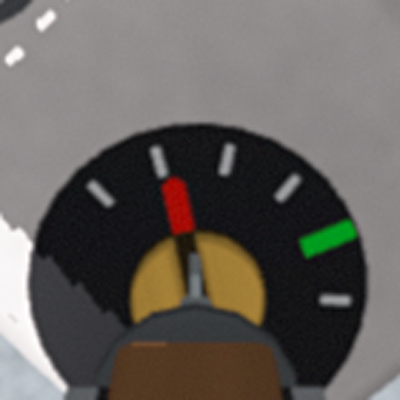

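The pointer follows, lagging by the slot play.

Request:
{"fn": "send_rows", "kwargs": {"commands": [{"grip": 1, "dx": 0, "dy": 0.00025, "dz": 0, "rx": 0, "ry": 0, "rz": 0.09}, {"grip": 1, "dx": 0, "dy": 0.00025, "dz": 0, "rx": 0, "ry": 0, "rz": 0.09}, {"grip": 1, "dx": 0, "dy": 0.00025, "dz": 0, "rx": 0, "ry": 0, "rz": 0.09}, {"grip": 1, "dx": 0, "dy": 0.00025, "dz": 0, "rx": 0, "ry": 0, "rz": 0.09}, {"grip": 1, "dx": 0, "dy": 0.00025, "dz": 0, "rx": 0, "ry": 0, "rz": 0.09}, {"grip": 1, "dx": 0, "dy": 0.00025, "dz": 0, "rx": 0, "ry": 0, "rz": 0.09}, {"grip": 1, "dx": 0, "dy": 0.00025, "dz": 0, "rx": 0, "ry": 0, "rz": 0.09}]}}

```text
t: 11.32
ee_pos: [0.5285, 0.1398, 0.3035]
ee_rot: [3.14, -0.002, 0.315]
ft_force: [2.7, -1.2, -2.6]
width: 0.0273
```

Request:
{"fn": "send_rows", "kwargs": {"commands": [{"grip": 1, "dx": 0, "dy": 0.00025, "dz": 0, "rx": 0, "ry": 0, "rz": 0.09}, {"grip": 1, "dx": 0, "dy": 0.00025, "dz": 0, "rx": 0, "ry": 0, "rz": 0.09}, {"grip": 1, "dx": 0, "dy": 0.00025, "dz": 0, "rx": 0, "ry": 0, "rz": 0.09}, {"grip": 1, "dx": 0, "dy": 0.00025, "dz": 0, "rx": 0, "ry": 0, "rz": 0.09}, {"grip": 1, "dx": 0, "dy": 0.00025, "dz": 0, "rx": 0, "ry": 0, "rz": 0.09}, {"grip": 1, "dx": 0, "dy": 0, "dz": 0, "rx": 0, "ry": 0, "rz": 0}]}}

```text
t: 11.82
ee_pos: [0.5287, 0.1383, 0.3035]
ee_rot: [3.14, -0.002, -0.133]
ft_force: [3.2, -3.5, -3.8]
width: 0.0274
```

```bash
python3 - <<'E'
from h import *
s=r.sense();c=get_calibration('wrist');im=read_camera('wrist');cv2.imwrite('pics/w10.png',im);np.save('cw10.npy',c,allow_pickle=True)
cv2.imwrite('pics/x10.png',cv2.resize(im[110:250,250:390],(600,600),interpolation=cv2.INTER_CUBIC))
print(s['t'],s['ee_pos'],s['ee_rot'],s['ft_force'],s['ft_torque'],s['joint_pos'][5])
E
```

```text
11.8167 [0.52873018 0.13830104 0.30350178] [ 3.14011967e+00 -2.48962100e-03 -1.33445268e-01] [ 3.17664543 -3.51992359 -3.78416799] [-0.94668282 -0.77908747  0.09896471] 1.8847585134469256
```

View pics/x10.png

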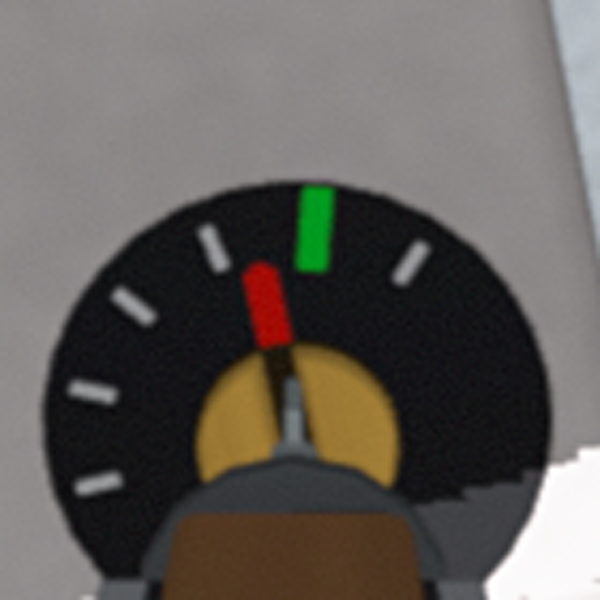

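```bash
cat >> h.py <<'E'
def mask_axis(im,c,col,box,z):
    x0,y0,x1,y1=box;h=cv2.cvtColor(im[y0:y1,x0:x1],cv2.COLOR_BGR2HSV)
    m=(((h[...,0]<8)|(h[...,0]>172)) if col=='r' else (h[...,0]>45)&(h[...,0]<80))&(h[...,1]>120)&(h[...,2]>50)
    n,l,st,ce=cv2.connectedComponentsWithStats(m.astype(np.uint8));k=1+np.argmax(st[1:,4]);ys,xs=np.where(l==k)
    P=np.array([onz(c,x+x0,y+y0,z)[:2] for x,y in zip(xs,ys)]);mu=P.mean(0);return mu,np.linalg.svd(P-mu)[2][0],len(xs)
E
python3 - <<'E'
from h import *
im=cv2.imread('pics/w10.png');c=np.load('cw10.npy',allow_pickle=True).item();b=(255,145,385,235)
g,gd,n=mask_axis(im,c,'g',b,.05);d,rd,n2=mask_axis(im,c,'r',b,.0515)
at=lambda v:np.arctan2(v[1],v[0])
gd*=np.sign(gd[0]);rd*=np.sign(rd[0]);print(n,n2,'axes',at(gd),at(rd))
h=cv2.cvtColor(im,cv2.COLOR_BGR2HSV);yy,xx=np.where((h[145:235,255:385,0]>12)&(h[145:235,255:385,0]<30)&(h[145:235,255:385,1]>100)&(h[145:235,255:385,2]>110)); yy+=145;xx+=255
P=np.array([onz(c,x,y,.06)[:2] for x,y in zip(xx,yy)]).astype(np.float32);hull=cv2.convexHull(P)[:,0]
e=lambda x,y:onz(c,250+x*140/600,110+y*140/600,.06)[:2]
L,R=e(196,440),e(401,440);print((L+R)/2)
# centre from green: 34.5 inward along gd
for C in(g-.0345*gd,(L+R)/2,np.array([.5257,.1385])): print(C,'green',at(g-C),'red',at(d-C),'diff',at(d-C)-at(g-C))
E
```

```text
172 186 axes -0.19881916918575987 0.08570803468995664
[0.52745531 0.13669072]
[0.52510059 0.13700937] green -0.19881916918575948 red 0.09877453216407264 diff 0.2975937013498321
[0.52745531 0.13669072] green -0.20357229440473334 red 0.12541352427090022 diff 0.3289858186756336
[0.5257 0.1385] green -0.2449659107352256 red 0.034660021833438956 diff 0.2796259325686646
```

Request:
{"fn": "send_rows", "kwargs": {"commands": [{"grip": 1, "dx": 0.0005, "dy": 0.0006, "dz": 0, "rx": 0, "ry": 0, "rz": 0.08}, {"grip": 1, "dx": 0, "dy": 0.0005, "dz": 0, "rx": 0, "ry": 0, "rz": 0.08}, {"grip": 1, "dx": 0, "dy": 0.0003, "dz": 0, "rx": 0, "ry": 0, "rz": 0.06}, {"grip": 1, "dx": 0, "dy": 0, "dz": 0, "rx": 0, "ry": 0, "rz": 0}, {"grip": 1, "dx": 0, "dy": 0, "dz": 0, "rx": 0, "ry": 0, "rz": 0}]}}

```text
t: 12.28
ee_pos: [0.5287, 0.1372, 0.3035]
ee_rot: [3.141, -0.002, -0.35]
ft_force: [2.7, -3.4, -3.4]
width: 0.0271
```

```bash
cat > md.py <<'E'
import sys
from h import *
tag=sys.argv[1]
s=r.sense();c=get_calibration('wrist');im=read_camera('wrist');cv2.imwrite(f'pics/w{tag}.png',im)
cv2.imwrite(f'pics/x{tag}.png',cv2.resize(im[110:250,250:390],(600,600),interpolation=cv2.INTER_CUBIC))
print(s['t'],s['ee_pos'],s['ee_rot'],s['ft_force'],s['ft_torque'],s['joint_pos'][5])
b=(255,145,385,235)
g,gd,n=mask_axis(im,c,'g',b,.05);d,rd,n2=mask_axis(im,c,'r',b,.0515)
at=lambda v:np.arctan2(v[1],v[0])
gd*=np.sign(gd[0]);rd*=np.sign(rd[0]);print(n,n2,'axes',at(gd),at(rd),'diff',at(rd)-at(gd))
for C in(g-.0345*gd,np.array([.526,.1375])): print(C,'diff',at(d-C)-at(g-C))
E
python3 md.py 11
```

```text
12.2833 [0.52869013 0.13723135 0.30348027] [ 3.14135193e+00 -1.70790124e-03 -3.49704164e-01] [ 2.6626773  -3.37297187 -3.35216706] [-0.9388181 -0.8774272  0.0460141] 2.098096463385811
159 174 axes -0.1480378041892749 -0.08567930747466485 diff 0.06235849671461005
[0.52529251 0.13513876] diff 0.12262289693434439
[0.526  0.1375] diff 0.08437354177323611
```

View pics/x11.png

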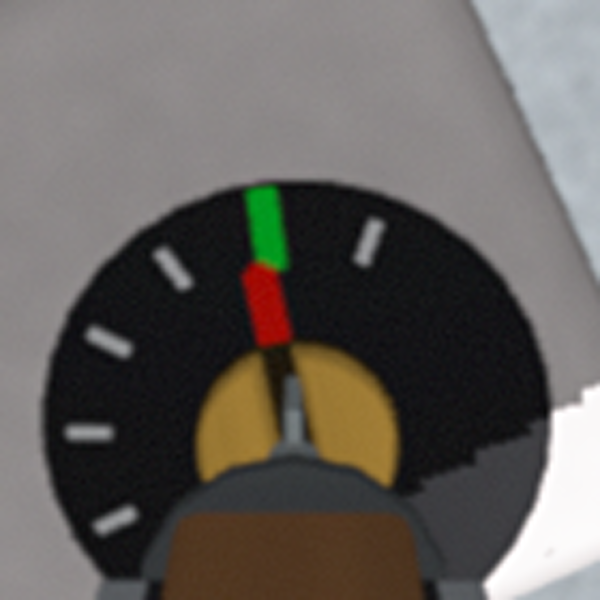

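Request:
{"fn": "send_rows", "kwargs": {"commands": [{"grip": 1, "dx": 0, "dy": 0.0004, "dz": 0, "rx": 0, "ry": 0, "rz": 0.04}, {"grip": 1, "dx": 0, "dy": 0.0003, "dz": 0, "rx": 0, "ry": 0, "rz": 0.03}, {"grip": 1, "dx": 0, "dy": 0, "dz": 0, "rx": 0, "ry": 0, "rz": 0}, {"grip": 1, "dx": 0, "dy": 0, "dz": 0, "rx": 0, "ry": 0, "rz": 0}]}}

```text
t: 12.67
ee_pos: [0.5284, 0.1368, 0.3035]
ee_rot: [-3.141, -0.002, -0.421]
ft_force: [4.0, -3.4, -2.4]
width: 0.0275
```

```bash
python3 md.py 12
```

```text
12.6667 [0.52842638 0.13682021 0.30352215] [-3.14115215e+00 -1.50966169e-03 -4.20508370e-01] [ 4.02297221 -3.35500809 -2.36504234] [-0.8005395  -0.92103118  0.04350341] 2.167712736415078
152 168 axes -0.19802798640723845 -0.20240598391618814 diff -0.0043779975089496825
[0.5259643 0.1368923] diff 0.019278464990924143
[0.526  0.1375] diff 0.008691267536300784
```

View pics/x12.png

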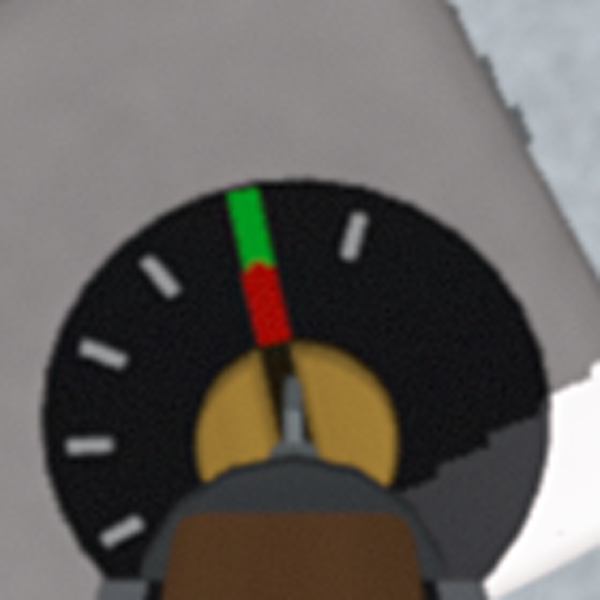

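Pointer and green mark are collinear to about 0.01 rad. I'll back off half the play to unload the blade, then lift.

Request:
{"fn": "send_rows", "kwargs": {"commands": [{"grip": 1, "dx": 0, "dy": 0, "dz": 0, "rx": 0, "ry": 0, "rz": -0.04}, {"grip": 1, "dx": 0, "dy": 0, "dz": 0, "rx": 0, "ry": 0, "rz": -0.03}, {"grip": 1, "dx": 0, "dy": 0, "dz": 0, "rx": 0, "ry": 0, "rz": 0}, {"grip": 1, "dx": 0, "dy": 0, "dz": 0, "rx": 0, "ry": 0, "rz": 0}]}}

```text
t: 13.05
ee_pos: [0.527, 0.1373, 0.3031]
ee_rot: [3.141, 0.003, -0.354]
ft_force: [0.1, -0.1, -0.8]
width: 0.0275
```

```bash
python3 md.py 13
```

```text
13.05 [0.52696247 0.1372529  0.30308032] [ 3.14143230e+00  2.81929235e-03 -3.53752215e-01] [ 0.06297033 -0.11378184 -0.75182083] [-0.16214472  0.10094282 -0.00744326] 2.1006036421602756
153 170 axes -0.20793238742585857 -0.20250866174167495 diff 0.005423725684183617
[0.52597736 0.1371851 ] diff 0.014126898769490637
[0.526  0.1375] diff 0.008551767866557924
```

Request:
{"fn": "send_rows", "kwargs": {"commands": [{"grip": 1, "dx": 0, "dy": 0, "dz": -0.004, "rx": 0, "ry": 0, "rz": 0}, {"grip": 1, "dx": 0, "dy": 0, "dz": -0.006, "rx": 0, "ry": 0, "rz": 0}, {"grip": 1, "dx": 0, "dy": 0, "dz": -0.01, "rx": 0, "ry": 0, "rz": 0}, {"grip": 1, "dx": 0, "dy": 0, "dz": -0.025, "rx": 0, "ry": 0, "rz": 0}, {"grip": 1, "dx": 0, "dy": 0, "dz": -0.027, "rx": 0, "ry": 0, "rz": 0}, {"grip": 1, "dx": -0.03, "dy": 0, "dz": 0, "rx": 0, "ry": 0, "rz": 0}, {"grip": 1, "dx": -0.03, "dy": 0, "dz": 0, "rx": 0, "ry": 0, "rz": 0}]}}

```text
t: 13.68
ee_pos: [0.4734, 0.158, 0.3785]
ee_rot: [-3.137, -0.006, -0.356]
ft_force: [-0.9, 1.1, -2.0]
width: 0.0274
```

Request:
{"fn": "send_rows", "kwargs": {"commands": [{"grip": 1, "dx": 0, "dy": 0, "dz": 0, "rx": 0, "ry": 0, "rz": 0}, {"grip": 1, "dx": 0, "dy": 0, "dz": 0, "rx": 0, "ry": 0, "rz": 0}]}}

```text
t: 13.85
ee_pos: [0.4701, 0.1581, 0.3766]
ee_rot: [-3.141, -0.001, -0.353]
ft_force: [0.3, 0.3, -1.7]
width: 0.0275
```

```bash
sed -e 's/im\[110:250,250:390\]/im[40:220,230:410]/' -e 's/(255,145,385,235)/(230,40,410,190)/' md.py > md2.py; cat >> md2.py <<'E'
o=meas_dial(im,c,(255,55,390,210));C=o['head'][:2];print('head',C,'diff',at(d-C)-at(g-C),at(g-C))
E
python3 md2.py 14
```

```text
13.85 [0.47010114 0.15810204 0.37655073] [-3.14083605e+00 -5.70708135e-04 -3.52742094e-01] [ 0.34820485  0.27955279 -1.69808141] [-0.00043952 -0.04202684 -0.04399824] 2.16254178942378
112 122 axes -0.192748286967217 -0.22645158846828964 diff -0.03370330150107265
[0.52641007 0.13643994] diff 0.024575843996639424
[0.526  0.1375] diff 0.00739130013100342
head [0.53163008 0.13636733] diff 0.006565835681521803 -0.22436498307808392
```

View pics/x14.png

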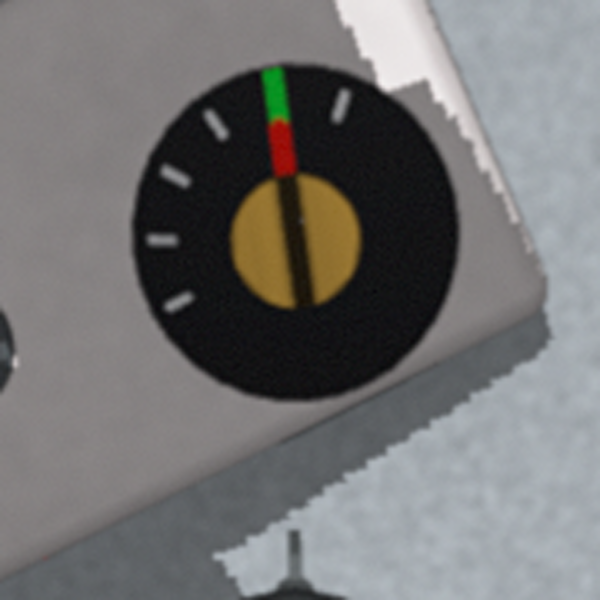

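Seen unobstructed, the pointer (crop (282,148)), the green mark (276,95) and the head centre (296,240) line up within about 0.01 rad. Now back to above the holder.

Request:
{"fn": "send_rows", "kwargs": {"commands": [{"grip": 1, "dx": 0.0165, "dy": 0.033, "dz": 0, "rx": 0, "ry": 0, "rz": 0}, {"grip": 1, "dx": 0.0165, "dy": 0.033, "dz": 0, "rx": 0, "ry": 0, "rz": 0}, {"grip": 1, "dx": 0.0165, "dy": 0.033, "dz": 0, "rx": 0, "ry": 0, "rz": 0}, {"grip": 1, "dx": 0.0165, "dy": 0.033, "dz": 0, "rx": 0, "ry": 0, "rz": 0}, {"grip": 1, "dx": 0.0165, "dy": 0.033, "dz": 0, "rx": 0, "ry": 0, "rz": 0}, {"grip": 1, "dx": 0.0165, "dy": 0.033, "dz": 0, "rx": 0, "ry": 0, "rz": 0}, {"grip": 1, "dx": 0.0165, "dy": 0.033, "dz": 0, "rx": 0, "ry": 0, "rz": 0}, {"grip": 1, "dx": 0.0165, "dy": 0.033, "dz": 0, "rx": 0, "ry": 0, "rz": 0}]}}

```text
t: 14.57
ee_pos: [0.5047, -0.1384, 0.3758]
ee_rot: [-3.142, -0.002, -0.355]
ft_force: [0.8, 0.6, -1.5]
width: 0.0274
```

Request:
{"fn": "send_rows", "kwargs": {"commands": [{"grip": 1, "dx": 0, "dy": 0, "dz": 0, "rx": 0, "ry": 0, "rz": -0.102}, {"grip": 1, "dx": 0, "dy": 0, "dz": 0, "rx": 0, "ry": 0, "rz": -0.102}, {"grip": 1, "dx": 0, "dy": 0, "dz": 0, "rx": 0, "ry": 0, "rz": -0.102}, {"grip": 1, "dx": 0, "dy": 0, "dz": 0, "rx": 0, "ry": 0, "rz": -0.102}, {"grip": 1, "dx": 0, "dy": 0, "dz": 0, "rx": 0, "ry": 0, "rz": -0.102}, {"grip": 1, "dx": 0, "dy": 0, "dz": 0, "rx": 0, "ry": 0, "rz": 0}, {"grip": 1, "dx": 0, "dy": 0, "dz": 0, "rx": 0, "ry": 0, "rz": 0}]}}

```text
t: 15.15
ee_pos: [0.5046, -0.1364, 0.3755]
ee_rot: [3.141, -0.001, 0.152]
ft_force: [-0.4, 0.2, -2.3]
width: 0.0276
```

```bash
python3 - <<'E'
from h import *
s=r.sense();im=read_camera('wrist');cv2.imwrite('pics/w15.png',im)
im2=read_camera('side');cv2.imwrite('pics/s15.png',cv2.resize(im2[130:280,220:420],(800,600)))
print(s['t'],s['ee_pos'],s['ee_rot'],s['ft_force'])
E
```

```text
15.15 [ 0.50459612 -0.13638966  0.37550488] [ 3.14111043e+00 -7.34924140e-04  1.52420087e-01] [-0.43766434  0.24408687 -2.32158679]
```

View pics/w15.png

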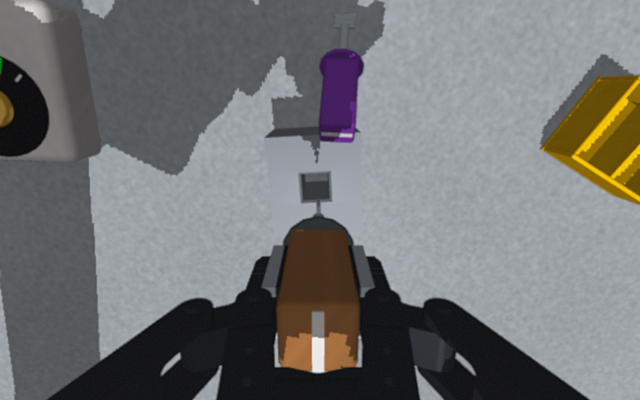

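View pics/s15.png

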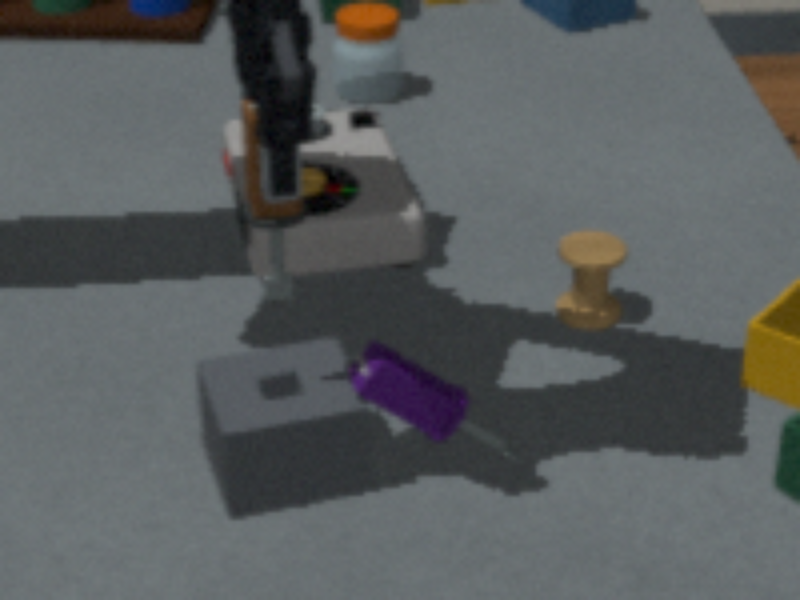

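Request:
{"fn": "send_rows", "kwargs": {"commands": [{"grip": 1, "dx": -0.0017, "dy": -0.0013, "dz": 0, "rx": 0, "ry": 0, "rz": 0}, {"grip": 1, "dx": 0, "dy": 0, "dz": 0.025, "rx": 0, "ry": 0, "rz": 0}, {"grip": 1, "dx": 0, "dy": 0, "dz": 0.02, "rx": 0, "ry": 0, "rz": 0}, {"grip": 1, "dx": 0, "dy": 0, "dz": 0.01, "rx": 0, "ry": 0, "rz": 0}, {"grip": 1, "dx": 0, "dy": 0, "dz": 0, "rx": 0, "ry": 0, "rz": 0}, {"grip": 1, "dx": 0, "dy": 0, "dz": 0, "rx": 0, "ry": 0, "rz": 0}]}}

```text
t: 15.75
ee_pos: [0.5019, -0.1346, 0.3201]
ee_rot: [-3.141, 0.001, 0.155]
ft_force: [-0.1, -0.7, -1.2]
width: 0.0272
```

```bash
python3 - <<'E'
from h import *
s=r.sense();im=read_camera('wrist');im2=read_camera('side')
cv2.imwrite('pics/x16.png',np.hstack([cv2.resize(im[120:260,250:390],(400,400),interpolation=cv2.INTER_CUBIC),cv2.resize(im2[180:260,250:330],(400,400),interpolation=cv2.INTER_CUBIC)]))
print(s['t'],s['ee_pos'],s['ee_rot'],s['ft_force'])
E
```

```text
15.75 [ 0.50193243 -0.13456621  0.32008615] [-3.14093521e+00  1.16067771e-03  1.55484208e-01] [-0.10531364 -0.71881129 -1.2337787 ]
```

View pics/x16.png

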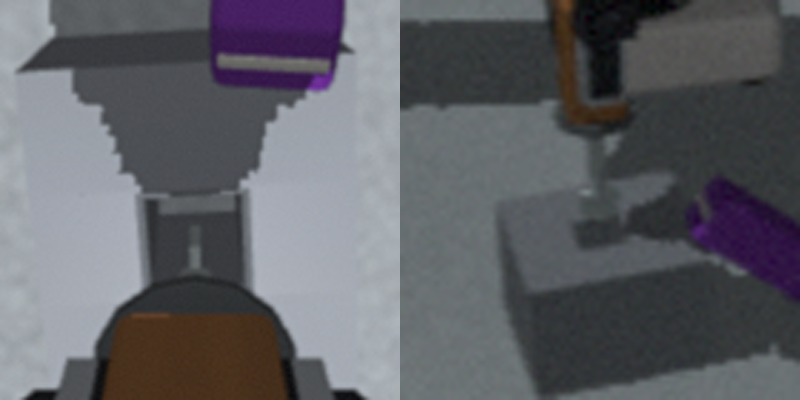

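Blade centred over the hole, so I'll insert it.

Request:
{"fn": "send_rows", "kwargs": {"commands": [{"grip": 1, "dx": 0, "dy": 0, "dz": 0.01, "rx": 0, "ry": 0, "rz": 0}, {"grip": 1, "dx": 0, "dy": 0, "dz": 0.01, "rx": 0, "ry": 0, "rz": 0}, {"grip": 1, "dx": 0, "dy": 0, "dz": 0.01, "rx": 0, "ry": 0, "rz": 0}, {"grip": 1, "dx": 0, "dy": 0, "dz": 0, "rx": 0, "ry": 0, "rz": 0}]}}

```text
t: 16.18
ee_pos: [0.501, -0.1343, 0.288]
ee_rot: [-3.14, 0.004, 0.156]
ft_force: [1.7, 0.6, -2.1]
width: 0.0277
```

Request:
{"fn": "send_rows", "kwargs": {"commands": [{"grip": 1, "dx": 0, "dy": 0, "dz": 0.01, "rx": 0, "ry": 0, "rz": 0}, {"grip": 1, "dx": 0, "dy": 0, "dz": 0.01, "rx": 0, "ry": 0, "rz": 0}, {"grip": 1, "dx": 0, "dy": 0, "dz": 0.01, "rx": 0, "ry": 0, "rz": 0}, {"grip": 1, "dx": 0, "dy": 0, "dz": 0.002, "rx": 0, "ry": 0, "rz": 0}, {"grip": 1, "dx": 0, "dy": 0, "dz": 0, "rx": 0, "ry": 0, "rz": 0}, {"grip": 1, "dx": 0, "dy": 0, "dz": 0, "rx": 0, "ry": 0, "rz": 0}]}}

```text
t: 16.68
ee_pos: [0.502, -0.1347, 0.258]
ee_rot: [-3.141, 0.001, 0.156]
ft_force: [0.2, 0.2, -1.5]
width: 0.027
```

Request:
{"fn": "send_rows", "kwargs": {"commands": [{"grip": 1, "dx": 0, "dy": 0, "dz": 0.0015, "rx": 0, "ry": 0, "rz": 0}, {"grip": 1, "dx": 0, "dy": 0, "dz": 0.001, "rx": 0, "ry": 0, "rz": 0}, {"grip": 1, "dx": 0, "dy": 0, "dz": 0, "rx": 0, "ry": 0, "rz": 0}, {"grip": 1, "dx": 0, "dy": 0, "dz": 0, "rx": 0, "ry": 0, "rz": 0}]}}

```text
t: 17.02
ee_pos: [0.5021, -0.1347, 0.2561]
ee_rot: [3.141, -0.0, 0.156]
ft_force: [0.1, 0.1, -1.2]
width: 0.0274
```

Request:
{"fn": "send_rows", "kwargs": {"commands": [{"grip": 1, "dx": 0, "dy": 0, "dz": 0.001, "rx": 0, "ry": 0, "rz": 0}, {"grip": 1, "dx": 0, "dy": 0, "dz": 0.001, "rx": 0, "ry": 0, "rz": 0}, {"grip": 1, "dx": 0, "dy": 0, "dz": 0, "rx": 0, "ry": 0, "rz": 0}, {"grip": 1, "dx": 0, "dy": 0, "dz": 0, "rx": 0, "ry": 0, "rz": 0}]}}

```text
t: 17.35
ee_pos: [0.5021, -0.1347, 0.2554]
ee_rot: [3.141, -0.001, 0.156]
ft_force: [-3.0, 0.6, 10.3]
width: 0.0277
```

Seated: the collar bears on the block with about 11 N at the original TCP height. Releasing and retreating straight up.

Request:
{"fn": "send_rows", "kwargs": {"commands": [{"grip": 1, "dx": 0, "dy": 0, "dz": -0.0007, "rx": 0, "ry": 0, "rz": 0}, {"grip": 0.3, "dx": 0, "dy": 0, "dz": 0, "rx": 0, "ry": 0, "rz": 0}, {"grip": 0, "dx": 0, "dy": 0, "dz": 0, "rx": 0, "ry": 0, "rz": 0}, {"grip": -1, "dx": 0, "dy": 0, "dz": 0, "rx": 0, "ry": 0, "rz": 0}, {"grip": -1, "dx": 0, "dy": 0, "dz": 0, "rx": 0, "ry": 0, "rz": 0}, {"grip": -1, "dx": 0, "dy": 0, "dz": 0, "rx": 0, "ry": 0, "rz": 0}, {"grip": -1, "dx": 0, "dy": 0, "dz": 0, "rx": 0, "ry": 0, "rz": 0}, {"grip": -1, "dx": 0, "dy": 0, "dz": 0, "rx": 0, "ry": 0, "rz": 0}]}}

```text
t: 18.02
ee_pos: [0.502, -0.1347, 0.2544]
ee_rot: [-3.141, 0.0, 0.156]
ft_force: [-0.8, 0.5, 0.9]
width: 0.0855
```

Request:
{"fn": "send_rows", "kwargs": {"commands": [{"grip": -1, "dx": 0, "dy": 0, "dz": -0.02, "rx": 0, "ry": 0, "rz": 0}, {"grip": -1, "dx": 0, "dy": 0, "dz": -0.03, "rx": 0, "ry": 0, "rz": 0}, {"grip": -1, "dx": 0, "dy": 0, "dz": -0.03, "rx": 0, "ry": 0, "rz": 0}, {"grip": -1, "dx": 0, "dy": 0, "dz": -0.035, "rx": 0, "ry": 0, "rz": 0}, {"grip": -1, "dx": 0, "dy": 0, "dz": -0.035, "rx": 0, "ry": 0, "rz": 0}, {"grip": -1, "dx": -0.03, "dy": 0, "dz": 0, "rx": 0, "ry": 0, "rz": 0}, {"grip": -1, "dx": 0, "dy": 0, "dz": 0, "rx": 0, "ry": 0, "rz": 0}, {"grip": -1, "dx": 0, "dy": 0, "dz": 0, "rx": 0, "ry": 0, "rz": 0}]}}

```text
t: 18.68
ee_pos: [0.4711, -0.1392, 0.405]
ee_rot: [3.141, -0.0, 0.155]
ft_force: [-0.0, 0.3, -0.9]
width: 0.0853
```

```bash
python3 - <<'E'
from h import *
s=r.sense();c=get_calibration('wrist');im=read_camera('wrist');im2=read_camera('side');t=read_camera('top')
cv2.imwrite('pics/w17.png',im);cv2.imwrite('pics/s17.png',cv2.resize(im2[130:280,220:420],(800,600)));cv2.imwrite('pics/t17.png',t)
print(s['t'],s['ee_pos'],s['ee_rot'],s['ft_force'],s['width'],proj(c,[.5013,-.1355,.132]))
E
```

```text
18.6833 [ 0.47113896 -0.13917358  0.40498469] [ 3.14138664e+00 -3.51731172e-04  1.55001727e-01] [-0.03324573  0.27089282 -0.91969046] 0.08531465742331135 (np.float64(318.87788833814307), np.float64(157.34895242743323))
```

View pics/w17.png

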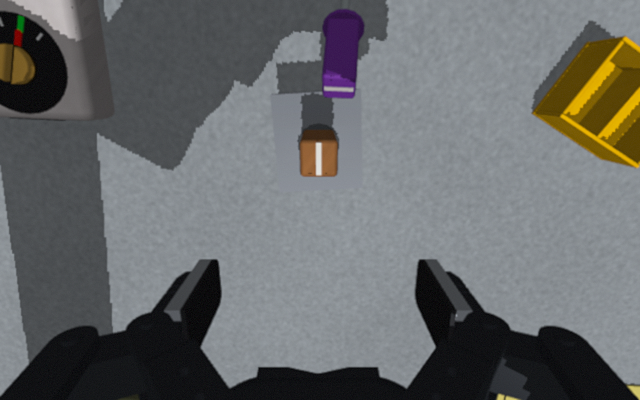

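View pics/s17.png

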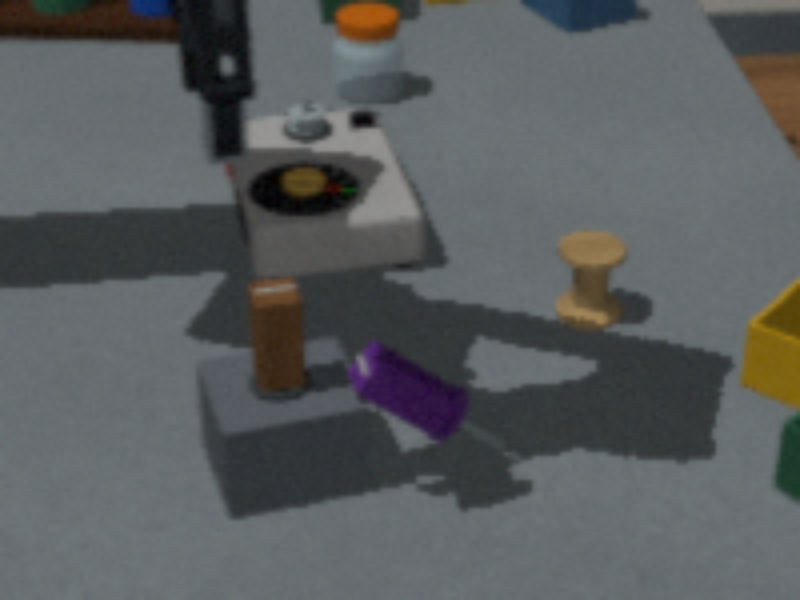

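View pics/t17.png

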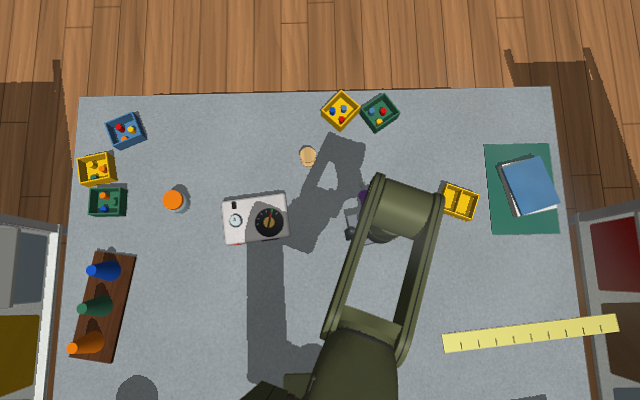

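The driver stands upright with its end face at wrist (319,158), against (319,157) predicted for fully down. Pointer and green mark are in line at wrist (19,30), and the spool, jar and box are at their starting pixels. Handing in.

```bash
python3 -c "
from rig import ticket
print(ticket.sign_off())"
```

```text
the job is handed in; nothing more can be done
None
```

I set the adjuster to the green mark and put the wooden-handled screwdriver back upright in its holder, fully down. I handed in after about 19 s of the 61 s allowed.

- **Setting:** I rested the blade on the brass head with about 3 N and turned it clockwise about 0.3 rad until it dropped into the slot. I then turned the adjuster about 1.6 rad. With the blade clear, the pointer and green mark agreed to about 0.01 rad. My cruder estimates, from fitting the marks' own directions, spread from −0.03 to +0.02 rad.
- **Screwdriver:** The collar seated on the holder block with about 11 N before I let go. The last wrist picture shows the handle's end within 1 pixel of where a fully seated driver should appear.
- **Bystanders:** The spool, jar and sample box are at the same pixels as at the start.
- **Unexpected:** The purple look-alike tipped over onto the holder's far edge early on, around the time I lifted the wooden driver. I saw no contact that would explain it. I can't rule one out, and I left it as it was.

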